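# Fetch the budgie's rattle from behind the feeding things

## Task

Get the orange rattle out from behind the feeding things: first, without disturbing the rattle, stand the steel cup, the beige ramekin and the amber jar wholly on the cork mat, then, while all three stand there, lay the rattle flat inside the bamboo basket. After that put the three back, each centred on its own coaster: the cup on blue, the ramekin on red, the jar on green. Keep the three upright all the time, and let go of everything at the end.

Things in the scene. Friction and masses are not known exactly. Their poses are not given: they have to be found in the camera images.
- cup: Stainless steel feeding cup, open at the top, upright, round: 60 mm diameter (straight sides), 55 mm high, wall 3 mm, about 0.1 kg. Origin at the centre of its underside, z up. It starts on the blue coaster.
- ramekin: Beige ceramic ramekin, open at the top, upright, round: 66 mm diameter (straight sides), 45 mm high, wall 5 mm, about 0.18 kg. Origin at the centre of its underside, z up. It starts on the red coaster.
- jar: Closed amber glass seed jar with a yellow lid, upright, round: 54 mm diameter (lid 55 mm), 70 mm high, about 0.16 kg. Origin at the centre of its underside, z up. It starts on the green coaster.
- rattle: Small orange plastic rattle, a dumb-bell lying flat: 96 mm long along its own y, two rounded 28 mm cube ends with yellow dots, joined by a square 16 mm bar, 40 mm of it free; 0.04 kg. Origin at its middle, in the bar's axis, 14 mm above what it lies on; z up. It starts on the bay's floor between coasters and back wall, its y about along the bay's y.
- blue_coaster: Blue round coaster, 80 mm diameter, 3 mm thick, fixed on the bay's floor. Origin at the centre of its underside (top at +3 mm). Place of the cup. The three coasters stand in a row along the bay's y, 85 mm apart, in any order, about 50 mm before the bay's middle.
- red_coaster: Red round coaster, same size and origin as the blue one, fixed on the bay's floor. Place of the ramekin.
- green_coaster: Green round coaster, same size and origin as the blue one, fixed on the bay's floor. Place of the jar.
- bay: Fixed mint-green plastic tray, 200 mm (x) by 280 mm (y), floor 4 mm thick, with 5 mm walls 30 mm high along its back (+x) edge and both y edges, open at the front (-x, towards the robot). Origin at the centre of its underside on the table; x points to the back wall.
- side_mat: Fixed cork mat, the side area: 280 mm (x) by 130 mm (y), 3 mm thick, empty at the start. Origin at the centre of its underside on the table. It lies to the left or the right of the bay.
- basket: Fixed shallow open bamboo-coloured basket, outside 150 mm (x) by 130 mm (y) by 32 mm high, walls and floor 5 mm, empty at the start. Origin at the centre of its underside on the table. It lies on the other side of the bay from the mat.
Mind the look-alikes: they are no part of the job. Leave any turquoise look-alike of the rattle alone. What is shaped like the basket but pink is not meant.

How it is judged:
By the outcome, as a careful person would: the job done as asked, in the order asked, and still so for the second after the job is handed in, with the robot touching nothing.
It also fails if it takes over 138 s, if anything falls off the work surface, if the arm or the gripper's body presses on something with over 40 N, if the wrist force passes 120 N, or if a joint passes its speed limit or range.

## Robot

A 6-joint arm with a two-finger parallel gripper is mounted at the origin on the work surface. World frame = base frame: x ahead of the robot, y to its left, z up, the work surface at z = 0. Lengths are in mm, angles in rad, forces in N, time in s.
With the tool pointing down it reaches from about 300 to 750 mm from the base axis. Payload 8.5 kg.
Tool frame: the origin (TCP) lies at the very end of the fingers, on their centre line; the grasp point (between the pads) lies 19 mm behind it (tcp_to_grasp is the z of the grasp point in the tool frame, in mm); z points along the fingers, y is the direction in which the jaws open and shut (so a half turn about z gives the same grasp; the last joint's range is limited). The gripper opens to 85 mm and grips with 20 to 120 N. Pads are 22 mm wide; open, the fingers measure 114 mm over their backs; the gripper's body (76 mm by 85 mm) begins 54 mm behind the grasp point. The pads swing forward as they close: fully open they stand 13 mm farther back than shut.
Start: joints at [-1.364, 0.381, 1.297, -0, 1.464, -0.215], TCP at [225.164, -501.778, 231.322] pointing down, gripper open.
Joint ranges: [-3.11, 3.11], [-0.89, 2.33], [0.22, 2.48], [-1.42, 4.56], [0.17, 2.85], [-2.88, 2.88]. Speed limits (rad/s): [2.39, 2.39, 3.14, 3.14, 3.14, 3.14].

## Interface

Orientations are given as a unit quaternion [x, y, z, w].
In Python, from workcell import * gives the robot as it stands. The module is installed in compiled form; this text tells all that it offers.
- The arm moves only by the shell command python3 -m handwheel 'ROWS' [OPENING] [FORCE]. ROWS is JSON, a list of rows, each a list of 2 entries, a list of its own where there are three numbers: the shift along the tool's x, y, z in mm, then the turn, a rotation vector about the tool's x, y, z in rad. In form: [[[tx, ty, tz], [ax, ay, az]], ...]. A call has 1 to 10 rows; each row is the pose to reach, as a shift and turn from the pose commanded when the call began, along the tool's axes at that moment; what a row does not reach only later rows make up. A row lasts 1/12 s, in which the tool goes at most 41.7 mm and 7.16 degrees, less where a joint would pass 70% of its speed; a pose out of reach is approached as far as the arm can. A call with a gripper value outside its range is refused whole. OPENING is the closure in counts, from 0 (fully open) to 255 (shut), set as the call begins (- or left out, the last holds). The fingers move at their own pace and stop on an object; FORCE is the grip in N (left out, the last holds). Time passes only in rows, so rows that repeat a pose let the fingers close. It gives the time, the measured TCP pose, the force and the opening at its end, in the units of the state.
- state(): the state, without advancing time (a new reading comes with each control period).
- capture(name): name is "side" or "top" or "wrist"; returns (picture, depth): 400x640x3 uint8, red, green, blue; 400x640 float32, mm along the optical axis (not along the pixel's ray), 0 where there is no reading.
- calibration(name): a dict with "intrinsics" (3x3 intrinsics, pixels), "eye" and "orientation" of the camera in the world. Camera axes: x right, y up, looking along -z (the intrinsics and any distortion apply to the point x, -y, -z); pixel columns grow to the right and rows downward; lengths in mm; the calibration is good to about 2 mm. A picture is of the moment at which its call begins: read the wrist's pose just before it. calibration takes no time and is no camera call; for the wrist camera it gives the pose at the moment of the call.
- close_job(): hands the job in, once; it reports no verdict.
The state is a dict: "time_s": time; "qpos": joint angles; "dq": joint speeds; "joint_torque": joint torques, N m; "position": TCP position; "ee_rot": TCP orientation; "contact_force": force on the tool from outside, world axes, zero at the start; "torque": the same for the moment, N m; "opening": opening from 0.0 (shut) to 1.0 (fully open).
Only numpy, scipy, OpenCV 4.12 (cv2) and the standard library are available. Lean on these libraries where they do the work, as an engineer would, in place of code of your own. Each camera call takes 0.05 s, during which the arm holds its last target.

## Working session

There is one attempt and no reset: what is moved stays moved. The work goes in short steps, Python scripts to look and compute and a shell command to move; the robot and the scene stay as the last step left them, time stands still between calls to the robot, and variables do not carry over. Pictures are saved under pics/ and viewed, and the job is handed in when it is done.

```bash
mkdir -p pics; ls
python3 - <<'E'
from workcell import *
import cv2
s=state();print(s)
for n in ("top","side","wrist"):
    c=calibration(n);print(n,c)
    p,d=capture(n);cv2.imwrite(f"pics/{n}0.png",p[:,:,::-1]);
    import numpy as np;np.save(f"pics/{n}0d.npy",d);np.save(f"pics/{n}0.npy",p)
print(state()['time_s'])
E
```

```text
pics
{'time_s': 0.0, 'qpos': array([-1.36431116e+00,  3.81204601e-01,  1.29827854e+00,  4.66998736e-06,
        1.46360369e+00, -2.15296812e-01]), 'dq': array([-0.00113665, -0.00019854, -0.00032662, -0.00044542,  0.00031477,
        0.00098903]), 'joint_torque': array([ 7.97833582e-04, -4.48458838e+01, -2.31273615e+01, -1.45884514e-04,
        4.80976654e-03,  1.49697104e-05]), 'position': array([ 225.10037192, -501.49739818,  230.70116562]), 'ee_rot': array([ 9.77844571e-01,  2.09330926e-01,  5.61291905e-06, -7.47072707e-04]), 'contact_force': array([ 0.37769488, -0.09996288,  0.06715405]), 'torque': array([-0.02432477,  0.03615485,  0.00963568]), 'opening': 1.0004835282738003}
top {'intrinsics': array([[518.83921084,   0.        , 320.32271282],
       [  0.        , 518.83921084, 192.66798518],
       [  0.        ,   0.        ,   1.        ]]), 'eye': array([ 287.73473348,   15.05189741, 1200.64007427]), 'orientation': array([ 0.05116127, -0.04153401, -0.70402212,  0.70711406])}
side {'intrinsics': array([[362.90964509,   0.        , 320.11624356],
       [  0.        , 362.90964509, 198.48678643],
       [  0.        ,   0.        ,   1.        ]]), 'eye': array([ 288.88737372, -762.13774406,  637.66734753]), 'orientation': array([ 0.44240798, -0.05052157, -0.07539655,  0.89220968])}
wrist {'intrinsics': array([[277.87136653,   0.        , 319.43101295],
       [  0.        , 277.87136653, 198.80060288],
       [  0.        ,   0.        ,   1.        ]]), 'eye': array([ 297.34702348, -469.43640757,  374.12816842]), 'orientation': array([-0.13112998,  0.08569381, -0.53717021,  0.82880014])}
0.15
```

View pics/top0.png

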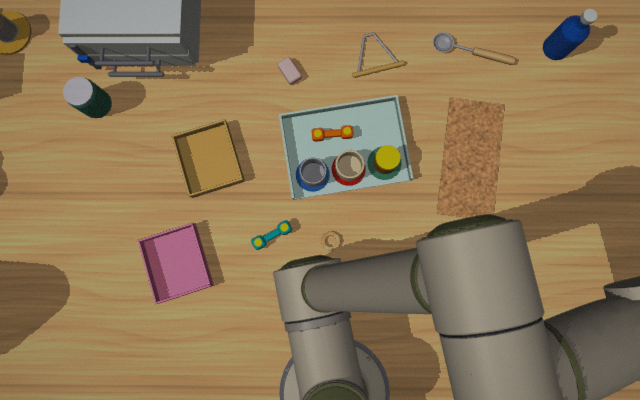

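View pics/side0.png

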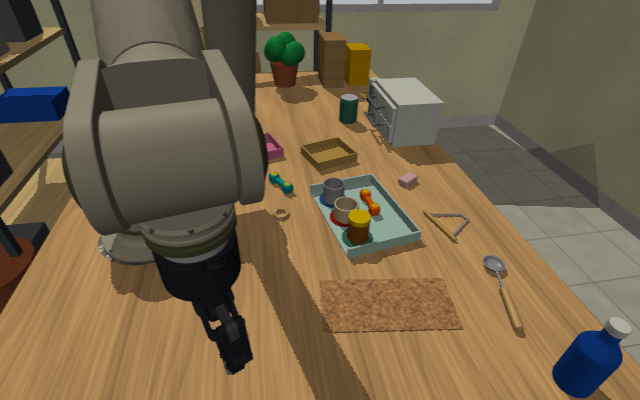

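View pics/wrist0.png

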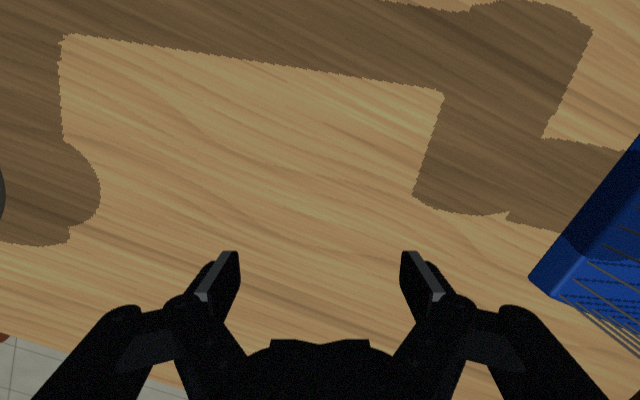

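Top view: bay at about (283–412, 97–198), with cup (313,173), ramekin (349,166), jar (387,160) and rattle (333,132). The mat is on the right (472,157), and the basket (208,158) is on the left with the pink decoy below it. The side view agrees. Now I'll measure.

```bash
cat > h.py <<'E'
import numpy as np, cv2
from scipy.spatial.transform import Rotation as R
from workcell import *
def cast(c,uv,z):
    uv=np.atleast_2d(np.asarray(uv,float));K=c['intrinsics']
    d=np.c_[(uv[:,0]-K[0,2])/K[0,0],-(uv[:,1]-K[1,2])/K[1,1],-np.ones(len(uv))]
    d=R.from_quat(c['orientation']).apply(d);e=np.asarray(c['eye'])
    return e+d*((z-e[2])/d[:,2])[:,None]
def proj(c,P):
    P=np.atleast_2d(P)-c['eye'];p=R.from_quat(c['orientation']).inv().apply(P);K=c['intrinsics']
    return np.c_[K[0,0]*p[:,0]/-p[:,2]+K[0,2],K[1,1]*-p[:,1]/-p[:,2]+K[1,2]]
def cloud(c,d):
    v,u=np.indices(d.shape);K=c['intrinsics']
    p=np.stack([(u-K[0,2])/K[0,0]*d,-(v-K[1,2])/K[1,1]*d,-d],-1)
    return R.from_quat(c['orientation']).apply(p.reshape(-1,3)).reshape(*d.shape,3)+c['eye']
def mask(p,lo,hi,box=None):
    h=cv2.cvtColor(p,cv2.COLOR_RGB2HSV);m=cv2.inRange(h,np.array(lo),np.array(hi))
    if box: u0,v0,u1,v1=box;k=np.zeros_like(m);k[v0:v1,u0:u1]=1;m=m*k
    return m
def big(m):
    cs,_=cv2.findContours(m,cv2.RETR_EXTERNAL,cv2.CHAIN_APPROX_NONE)
    return max(cs,key=cv2.contourArea)
E
python3 - <<'E'
from h import *
p=np.load('pics/top0.npy');d=np.load('pics/top0d.npy');c=calibration('top')
h=cv2.cvtColor(p,cv2.COLOR_RGB2HSV)
P=cloud(c,d)
for n,(u,v) in dict(table=(240,220),bayfloor=(350,115),mat=(472,157),bask=(208,158),cupin=(313,173),ramin=(349,166),lid=(387,158),rat=(333,132),ratend=(318,134),wallL=(285,140),cupblue=(313,187),red=(349,182),gr=(400,170),baskwall=(178,160)).items():
    print(n,h[v,u],P[v,u].round(1))
cv2.imwrite('pics/topz.png',cv2.resize(p[80:225,160:520,::-1],(792,319),interpolation=cv2.INTER_CUBIC))
E
```

```text
table [ 19 113 171] [381.8 218.9  -4.4]
bayfloor [ 78  34 173] [631.7 -37.6   3.8]
mat [ 14 136 158] [ 531.2 -322.9    2.7]
bask [ 20 155 164] [526.2 295.7   8. ]
cupin [120  11  94] [490.8  49.   10.9]
ramin [ 18  73 122] [506.7 -34.5  15.1]
lid [ 28 240 171] [ 513.  -115.3   79. ]
rat [ 15 240 173] [584.7   2.8  26. ]
ratend [ 28 240 171] [578.   37.5  33.6]
wallL [ 81  38 106] [567.5 114.7  17.5]
cupblue [108 182 123] [458.5  48.9   6.4]
red [  2 233 139] [469.9 -34.7  10.6]
gr [ 79  34 128] [ 500.  -154.2    2.3]
baskwall [ 20 131 164] [523.4 369.5  -3. ]
```

View pics/topz.png

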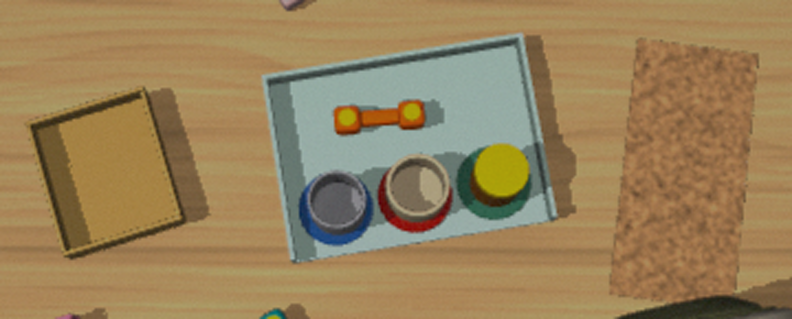

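```bash
cat > m.py <<'E'
from h import *
from scipy.optimize import least_squares
p=np.load('pics/top0.npy');c=calibration('top')
def circ(uv,z,r=None):
    q=cast(c,uv,z)[:,:2]
    x0=np.r_[q.mean(0),r or 30]
    f=(lambda x:np.hypot(*(q-x[:2]).T)-r) if r else (lambda x:np.hypot(*(q-x[:2]).T)-x[2])
    s=least_squares(f,x0,loss='soft_l1',f_scale=1.0);return s.x.round(1),np.abs(s.fun).mean().round(2)
def rect(m,z):
    q=cast(c,big(m)[:,0],z)[:,:2].astype(np.float32);r=cv2.minAreaRect(q);return r,cv2.boxPoints(r).round(0).tolist()
k=np.ones((3,3),np.uint8)
lid=mask(p,(24,200,80),(34,255,255),(370,140,410,180));print('lid',circ(big(lid)[:,0],77),'area',lid.sum()/255)
rd=mask(p,(15,170,90),(0,0,0))
mat=mask(p,(8,100,60),(17,190,255),(425,90,515,217));mat=cv2.morphologyEx(mat,cv2.MORPH_OPEN,np.ones((5,5)));mat=cv2.morphologyEx(mat,cv2.MORPH_CLOSE,np.ones((5,5)));print('mat',rect(mat,3))
bay=mask(p,(70,15,40),(95,90,255),(270,90,420,205))
bay=cv2.morphologyEx(bay,cv2.MORPH_CLOSE,np.ones((5,5)));bay=cv2.morphologyEx(bay,cv2.MORPH_OPEN,np.ones((3,3)))
for z in(4,30):print('bay',z,rect(bay,z))
for n,lo,hi,box in (('blue',(104,120,40),(116,255,255),(290,150,335,195)),('red',(0,190,60),(7,255,255),(328,145,370,190)),('green',(70,110,30),(90,255,255),(362,140,408,185))):
    m=mask(p,lo,hi,box);m=cv2.morphologyEx(m,cv2.MORPH_OPEN,np.ones((2,2),np.uint8))
    ct=big(m)[:,0]; q=cast(c,ct,7)[:,:2]
    hull=cv2.convexHull(ct)[:,0]
    print(n,len(ct),circ(hull,7,40),ct.min(0),ct.max(0));cv2.imwrite(f'pics/m_{n}.png',m)
rat=mask(p,(5,200,90),(34,255,255),(305,118,360,145));print('rattle z14',rect(rat,14),rect(rat,28)[0])
yd=mask(p,(24,200,90),(34,255,255),(305,118,360,145))
n,_,st,ce=cv2.connectedComponentsWithStats(yd);print([(s[4],cast(c,e,28)[0].round(1)) for s,e in zip(st[1:],ce[1:])])
cv2.imwrite('pics/m_bay.png',bay);cv2.imwrite('pics/m_mat.png',mat)
E
python3 m.py
```

```text
lid (array([ 514.8, -116.4,   26.2]), np.float64(0.55)) area 473.0
mat (((531.5733032226562, -317.1151123046875), (208.0107879638672, 279.5103454589844), 88.79283905029297), [[390.0, -418.0], [669.0, -424.0], [673.0, -216.0], [394.0, -210.0]])
bay 4 (((555.8885498046875, -26.081085205078125), (205.9494171142578, 284.421875), 9.573407173156738), [[431.0, 97.0], [478.0, -183.0], [681.0, -149.0], [634.0, 131.0]])
bay 30 (((550.0621948242188, -25.187332153320312), (201.47463989257812, 278.2421875), 9.573415756225586), [[428.0, 95.0], [474.0, -179.0], [673.0, -146.0], [626.0, 129.0]])
blue 109 (array([487.5,  47.9,  40. ]), np.float64(1.24)) [297 167] [329 191]
red 56 (array([502.9, -35.3,  40. ]), np.float64(1.18)) [336 178] [361 185]
green 85 (array([ 517. , -119.1,   40. ]), np.float64(1.98)) [369 160] [400 179]
rattle z14 (((585.3258666992188, 5.313789367675781), (28.87711524963379, 94.25740814208984), 4.452183723449707), [[567.0, 51.0], [575.0, -43.0], [603.0, -41.0], [596.0, 53.0]]) ((581.8148193359375, 5.428672790527344), (28.536367416381836, 93.14535522460938), 4.452175140380859)
[(np.int32(40), array([588.5, -29.4,  28. ])), (np.int32(39), array([582. ,  39.2,  28. ]))]
```

```bash
cat > m2.py <<'E'
from m import circ
from h import *
p=np.load('pics/top0.npy');c=calibration('top');ps=np.load('pics/side0.npy');cs=calibration('side')
# mat: zoom
h=cv2.cvtColor(p,cv2.COLOR_RGB2HSV)
for v in (120,150,180,205):print(v,[tuple(h[v,u]) for u in range(428,512,6)])
for n,uv,z in (('mat top corners',[(450,97.3),(504.5,104),(437.3,213.6)],3),('basket corners',[(172.7,136),(226,120.5),(244,180),(191.5,196.5)],32)):
    q=cast(c,uv,z);print(n,q.round(0).tolist(),[np.linalg.norm(q[i]-q[i-1]).round(0) for i in range(len(q))])
# side mat corners
q=cast(cs,[(320,281),(447,278.5),(461,328),(327,331)],3);print('side mat',q.round(0).tolist(),[np.linalg.norm(q[i]-q[i-1]).round(0) for i in range(4)])
cv2.imwrite('pics/sidez.png',cv2.resize(ps[130:340,280:480,::-1],(760,798)[::1] if 0 else (570,598),interpolation=cv2.INTER_CUBIC))
cv2.imwrite('pics/cups.png',cv2.resize(p[140:200,290:415,::-1],(790,380),interpolation=cv2.INTER_CUBIC))
E
python3 m2.py | tail -12
```

```text
blue 109 (array([487.5,  47.9,  40. ]), np.float64(1.24)) [297 167] [329 191]
red 56 (array([502.9, -35.3,  40. ]), np.float64(1.18)) [336 178] [361 185]
green 85 (array([ 517. , -119.1,   40. ]), np.float64(1.98)) [369 160] [400 179]
rattle z14 (((585.3258666992188, 5.313789367675781), (28.87711524963379, 94.25740814208984), 4.452183723449707), [[567.0, 51.0], [575.0, -43.0], [603.0, -41.0], [596.0, 53.0]]) ((581.8148193359375, 5.428672790527344), (28.536367416381836, 93.14535522460938), 4.452175140380859)
[(np.int32(40), array([588.5, -29.4,  28. ])), (np.int32(39), array([582. ,  39.2,  28. ]))]
120 [(np.uint8(20), np.uint8(113), np.uint8(169)), (np.uint8(19), np.uint8(109), np.uint8(173)), (np.uint8(18), np.uint8(116), np.uint8(172)), (np.uint8(17), np.uint8(121), np.uint8(165)), (np.uint8(14), np.uint8(138), np.uint8(165)), (np.uint8(15), np.uint8(136), np.uint8(135)), (np.uint8(14), np.uint8(133), np.uint8(148)), (np.uint8(15), np.uint8(136), np.uint8(158)), (np.uint8(16), np.uint8(131), np.uint8(168)), (np.uint8(14), np.uint8(136), np.uint8(156)), (np.uint8(15), np.uint8(136),
[... 1898 characters left out ...]
6), np.uint8(156)), (np.uint8(15), np.uint8(133), np.uint8(169)), (np.uint8(16), np.uint8(126), np.uint8(146)), (np.uint8(20), np.uint8(114), np.uint8(168)), (np.uint8(21), np.uint8(112), np.uint8(166))]
mat top corners [[676.0, -275.0, 3.0], [659.0, -404.0, 3.0], [398.0, -239.0, 3.0]] [np.float64(280.0), np.float64(129.0), np.float64(309.0)]
basket corners [[573.0, 374.0, 32.0], [610.0, 251.0, 32.0], [470.0, 206.0, 32.0], [432.0, 325.0, 32.0]] [np.float64(149.0), np.float64(128.0), np.float64(147.0), np.float64(125.0)]
side mat [[399.0, -240.0, 3.0], [685.0, -279.0, 3.0], [655.0, -402.0, 3.0], [390.0, -364.0, 3.0]] [np.float64(125.0), np.float64(288.0), np.float64(127.0), np.float64(267.0)]
```

```bash
echo
```

```text
(no output)
```

View pics/sidez.png

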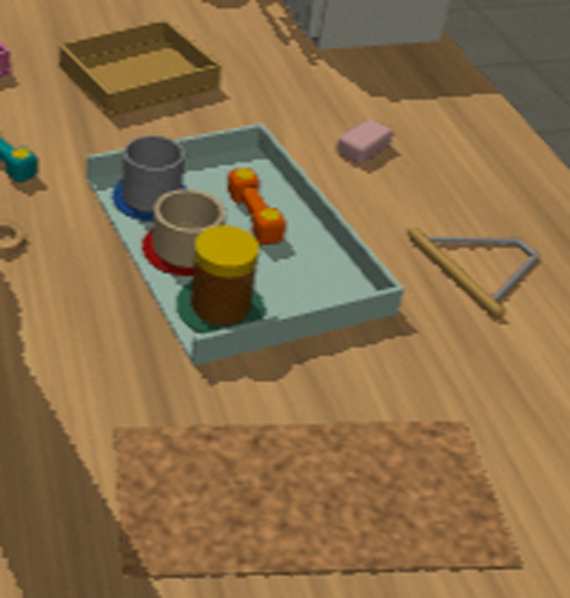

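View pics/cups.png

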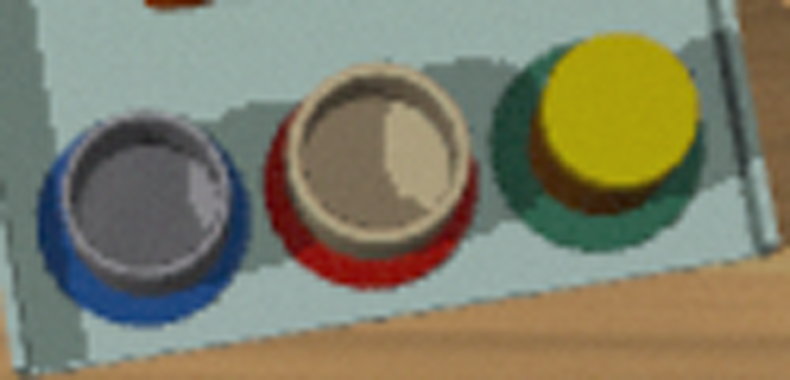

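```bash
cat >> h.py <<'E'
def plan(x,y,z,yaw,cur=None):
    """yaw = world angle (deg) of tool y; prints shift/turn in tool axes from measured pose"""
    s=state();Rc=R.from_quat(s['ee_rot']);a=np.radians(yaw)
    ty=np.array([np.cos(a),np.sin(a),0]);tz=np.array([0,0,-1.]);tx=np.cross(ty,tz)
    Rt=R.from_matrix(np.c_[tx,ty,tz])
    sh=Rc.inv().apply(np.array([x,y,z])-s['position']);rv=(Rc.inv()*Rt).as_rotvec()
    print('t',s['time_s'],'pos',s['position'].round(1),'open',round(float(s['opening']),3),'F',s['contact_force'].round(1))
    print('shift',sh.round(1),'turn',rv.round(3),'rows',max(np.linalg.norm(sh)/41.7,np.degrees(np.linalg.norm(rv))/7.16).round(1))
E
python3 - <<'E'
from h import *
c=calibration('top')
for n,uv,z in(('cup',(313.1,171.2),62),('ram',(349.8,164.05),52),('jar',(388.1,157.4),77)):print(n,cast(c,uv,z).round(1))
plan(516,-117.5,150,9.6)
E
```

```text
cup [[486.1  47.3  62. ]]
ram [[504.4 -34.8  52. ]]
jar [[ 514.8 -118.    77. ]]
t 0.15 pos [ 225.1 -501.6  230.9] open 0.999 F [0.7 0.4 0.3]
shift [ 422.6 -231.3   81.2] turn [-1.000e-03 -1.000e-03 -1.317e+00] rows 11.7
```

```bash
python3 -m handwheel '[[[36,-20,7],[0,0,-0.11]],[[72,-40,14],[0,0,-0.22]],[[108,-60,21],[0,0,-0.33]],[[144,-80,28],[0,0,-0.44]],[[180,-100,35],[0,0,-0.55]],[[216,-120,42],[0,0,-0.66]],[[252,-140,49],[0,0,-0.77]],[[288,-160,56],[0,0,-0.88]],[[324,-178,63],[0,0,-0.99]],[[360,-198,70],[0,0,-1.1]]]' 0 40; python3 -c "
from h import *
plan(515.5,-118,150,9.6)"
```

```text
time_s: 0.98
position: [473.4, -172.0, 161.0]
ee_rot: [0.722, 0.692, 0.0, 0.0]
contact_force: [2.0, -0.7, -0.4]
opening: 1.004
t 0.9833 pos [ 473.4 -172.   161. ] open 1.004 F [ 2.  -0.7 -0.4]
shift [55.8 39.7 11. ] turn [ 0.     0.    -0.211] rows 1.7
```

```bash
python3 -m handwheel '[[[28,20,5],[0,0,-0.11]],[[56,40,11],[0,0,-0.211]],[[56,40,11],[0,0,-0.211]],[[56,40,11],[0,0,-0.211]]]'; python3 -c "
from h import *
p,d=capture('wrist');cv2.imwrite('pics/w1.png',p[:,:,::-1])
plan(515.5,-118,22,9.6)"
```

```text
time_s: 1.32
position: [515.5, -118.6, 149.7]
ee_rot: [0.647, 0.763, -0.0, -0.001]
contact_force: [-0.0, -0.0, 1.3]
opening: 0.996
t 1.3667 pos [ 515.  -119.7  150. ] open 1.0 F [ 0.  -0.3  0.6]
shift [  1.6   0.8 128. ] turn [-0.001 -0.    -0.005] rows 3.1
```

View pics/w1.png

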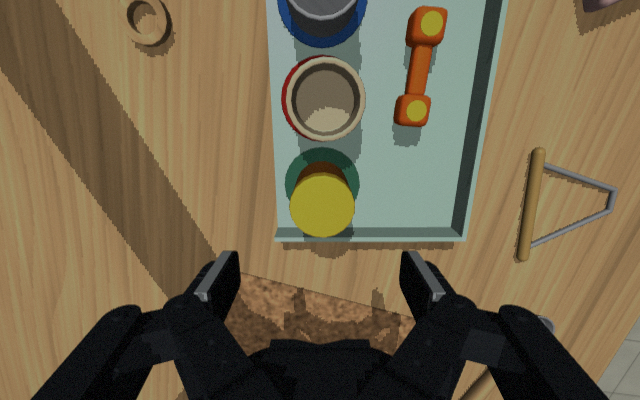

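Wrist view: lid at (322,204) centred between the fingers, ramekin (323,98), rattle clear on the right (420,65). I'll cross-check these positions.

```bash
python3 -c "
from h import *
c=calibration('wrist')
print(cast(c,(322,204),77).round(1),'ram',cast(c,(323.5,98),52).round(1))
p=cv2.imread('pics/w1.png')[:,:,::-1].copy()
for n,lo,hi,box in (('green',(70,110,20),(90,255,255),(270,140,370,245)),('red',(0,190,40),(7,255,255),(270,50,370,150))):
    m=mask(p,lo,hi,box);u=np.argwhere(m>0);print(n,len(u),u.min(0),u.max(0))
print('coaster green left/top edge', cast(c,[(286,186),(359,186),(322,147)],7).round(1))
yd=mask(p,(24,200,60),(34,255,255),(385,0,460,140));n,_,st,ce=cv2.connectedComponentsWithStats(yd);print([(s[4],cast(c,e,32)[0].round(1)) for s,e in zip(st[1:],ce[1:])])
"
```

```text
[[ 516.  -115.2   77. ]] ram [[503.9 -33.1  52. ]]
green 1252 [148 285] [198 358]
red 267 [ 55 282] [136 322]
coaster green left/top edge [[ 479.2 -125.1    7. ]
 [ 556.2 -112.6    7. ]
 [ 510.4  -78.2    7. ]]
[]
```

```bash
python3 -m handwheel '[[[2,1,25],[0,0,-0.005]],[[2,1,55],[0,0,-0.005]],[[2,1,85],[0,0,-0.005]],[[2,1,110],[0,0,-0.005]],[[2,1,122],[0,0,-0.005]],[[2,1,128],[0,0,-0.005]],[[2,1,128],[0,0,-0.005]]]'; python3 -m handwheel '[[[0,0,0],[0,0,0]],[[0,0,0],[0,0,0]],[[0,0,0],[0,0,0]],[[0,0,0],[0,0,0]],[[0,0,0],[0,0,0]],[[0,0,0],[0,0,0]],[[0,0,0],[0,0,0]],[[0,0,0],[0,0,0]]]' 255 40
```

```text
time_s: 1.95
position: [515.1, -118.7, 21.7]
ee_rot: [0.647, 0.763, -0.0, -0.001]
contact_force: [0.3, 0.7, 0.4]
opening: 1.001
time_s: 2.62
position: [516.3, -118.2, 23.7]
ee_rot: [0.646, 0.764, 0.0, 0.001]
contact_force: [-0.2, -0.6, 5.5]
opening: 0.616
```

```bash
python3 -m handwheel '[[[0,0,-10],[0,0,0]],[[0,0,-25],[0,0,0]],[[0,0,-45],[0,0,0]],[[0,0,-65],[0,0,0]],[[0,0,-80],[0,0,0]],[[0,0,-80],[0,0,0]]]'; python3 -c "
from h import *
plan(615,-332,103,55)"
```

```text
time_s: 3.12
position: [517.1, -118.2, 106.0]
ee_rot: [0.646, 0.764, 0.001, 0.003]
contact_force: [0.8, -0.4, -1.0]
opening: 0.619
t 3.1167 pos [ 517.1 -118.2  106. ] open 0.619 F [ 0.8 -0.4 -1. ]
shift [-227.1   61.     4.1] turn [ 0.003  0.005 -0.793] rows 6.3
```

```bash
python3 -m handwheel '[[[-15,4,0],[0,0,-0.06]],[[-40,11,0],[0,0,-0.15]],[[-70,19,1],[0,0,-0.25]],[[-100,27,2],[0,0,-0.35]],[[-130,35,2],[0,0,-0.46]],[[-160,43,3],[0,0,-0.57]],[[-190,51,3],[0,0,-0.68]],[[-215,58,4],[0,0,-0.76]],[[-227,61,4],[0,0,-0.793]],[[-227,61,4],[0,0,-0.793]]]'; python3 -c "
from h import *
p,d=capture('side');cv2.imwrite('pics/s1.png',p[:,:,::-1])
plan(615,-332,20,55)"
```

```text
time_s: 3.95
position: [613.7, -333.8, 96.8]
ee_rot: [0.301, 0.954, -0.0, -0.0]
contact_force: [-0.7, -0.1, -2.1]
opening: 0.621
t 4.0 pos [ 613.3 -332.    97. ] open 0.619 F [-0.9  0.2 -2.1]
shift [-1.5  1.  77. ] turn [ 0.    -0.002 -0.002] rows 1.8
```

View pics/s1.png

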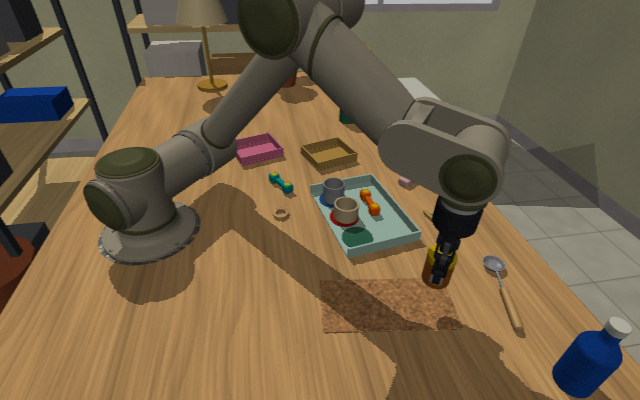

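Jar held upright over the mat (438,268). Lowering.

```bash
python3 -m handwheel '[[[-1,0,20],[0,0,0]],[[-1,0,40],[0,0,0]],[[-1,0,55],[0,0,0]],[[-1,0,66],[0,0,0]],[[-1,0,72],[0,0,0]],[[-1,0,74],[0,0,0]],[[-1,0,74],[0,0,0]]]'; python3 -m handwheel '[[[0,0,2],[0,0,0]],[[0,0,2],[0,0,0]]]'; python3 -c "
from h import *
plan(615,-332,20,55)"
```

```text
time_s: 4.58
position: [614.6, -331.7, 24.5]
ee_rot: [0.301, 0.954, 0.0, -0.0]
contact_force: [-0.3, 0.7, -2.3]
opening: 0.618
time_s: 4.75
position: [614.8, -332.2, 23.1]
ee_rot: [0.301, 0.954, -0.0, 0.001]
contact_force: [-0.6, 0.9, -2.3]
opening: 0.62
t 4.75 pos [ 614.8 -332.2   23.1] open 0.62 F [-0.6  0.9 -2.3]
shift [-0.1  0.3  3.1] turn [-0.     0.001  0.   ] rows 0.1
```

```bash
python3 -m handwheel '[[[0,0,1],[0,0,0]],[[0,0,2],[0,0,0]],[[0,0,2],[0,0,0]]]'; python3 -m handwheel '[[[0,0,1],[0,0,0]],[[0,0,1],[0,0,0]]]';python3 -m handwheel '[[[0,0,1],[0,0,0]],[[0,0,1],[0,0,0]]]'
```

```text
time_s: 5.0
position: [614.5, -332.1, 20.4]
ee_rot: [0.301, 0.954, -0.0, 0.0]
contact_force: [-0.3, -0.5, -1.8]
opening: 0.622
time_s: 5.17
position: [614.6, -332.1, 19.8]
ee_rot: [0.301, 0.954, -0.0, 0.0]
contact_force: [-0.7, 1.0, 1.7]
opening: 0.622
time_s: 5.33
position: [614.7, -332.1, 19.7]
ee_rot: [0.301, 0.954, -0.0, 0.0]
contact_force: [-3.1, 1.6, 8.4]
opening: 0.622
```

Contact. Ease 1 mm, then release and rise.

```bash
python3 -m handwheel '[[[0,0,-1],[0,0,0]],[[0,0,-1],[0,0,0]],[[0,0,-1],[0,0,0]],[[0,0,-1],[0,0,0]],[[0,0,-1],[0,0,0]]]' 0; python3 -m handwheel '[[[0,0,-10],[0,0,0]],[[0,0,-30],[0,0,0]],[[0,0,-60],[0,0,0]],[[0,0,-95],[0,0,0]],[[0,0,-130],[0,0,0]],[[0,0,-130],[0,0,0]]]'; python3 -c "
from h import *
plan(503,-34.5,150,9.6)"
```

```text
time_s: 5.75
position: [614.5, -332.0, 19.1]
ee_rot: [0.301, 0.954, 0.0, -0.0]
contact_force: [-0.1, 0.2, -0.5]
opening: 0.999
time_s: 6.25
position: [616.6, -333.5, 158.5]
ee_rot: [0.301, 0.954, -0.002, 0.006]
contact_force: [0.7, -1.4, 1.0]
opening: 0.996
t 6.25 pos [ 616.6 -333.5  158.5] open 0.996 F [ 0.7 -1.4  1. ]
shift [264.7 179.8   4.7] turn [0.005 0.013 0.793] rows 7.7
```

```bash
python3 -m handwheel '[[[0,0,0],[0,0,0]],[[0,0,0],[0,0,0]]]'; python3 -c "
from h import *
p,d=capture('side');cv2.imwrite('pics/s2.png',p[250:350,300:500,::-1])
plan(503,-34.5,150,9.6)"
```

```text
time_s: 6.42
position: [614.3, -331.9, 149.3]
ee_rot: [0.301, 0.954, 0.0, -0.0]
contact_force: [-0.2, 0.7, -1.1]
opening: 1.0
t 6.4667 pos [ 614.1 -331.7  148.4] open 0.999 F [ 0.3  0.3 -0.8]
shift [261.5 179.8  -1.1] turn [-0.001 -0.002  0.792] rows 7.6
```

View pics/s2.png

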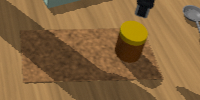

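Jar stands on the mat near its far end. Next, the ramekin.

```bash
python3 -m handwheel '[[[25,17,0],[0,0,0.08]],[[58,40,0],[0,0,0.18]],[[91,63,0],[0,0,0.28]],[[124,86,0],[0,0,0.38]],[[157,108,0],[0,0,0.48]],[[190,131,-1],[0,0,0.58]],[[222,153,-1],[0,0,0.68]],[[248,171,-1],[0,0,0.76]],[[262,180,-1],[0,0,0.793]],[[262,180,-1],[0,0,0.793]]]'; python3 -m handwheel '[[[0,0,0],[0,0,0]],[[0,0,0],[0,0,0]],[[0,0,0],[0,0,0]]]'; python3 -c "
from h import *
p,d=capture('wrist');cv2.imwrite('pics/w2.png',p[:,:,::-1])
plan(503.5,-34.5,13,9.6)
c=calibration('wrist')
m=mask(p,(0,190,40),(7,255,255),(250,120,400,280));u=np.argwhere(m>0);print('red',len(u),u.min(0),u.max(0))
"
```

```text
time_s: 7.3
position: [501.2, -31.3, 149.6]
ee_rot: [0.645, 0.764, -0.0, -0.002]
contact_force: [1.7, 0.4, 0.4]
opening: 1.002
time_s: 7.55
position: [503.5, -35.4, 149.9]
ee_rot: [0.646, 0.763, -0.0, -0.0]
contact_force: [0.3, 0.5, 0.5]
opening: 1.0
t 7.6 pos [503.5 -35.4 150. ] open 0.995 F [0.  0.6 0.7]
shift [  0.9   0.2 137. ] turn [-0.    -0.    -0.001] rows 3.3
red 710 [135 283] [197 398]
```

View pics/w2.png

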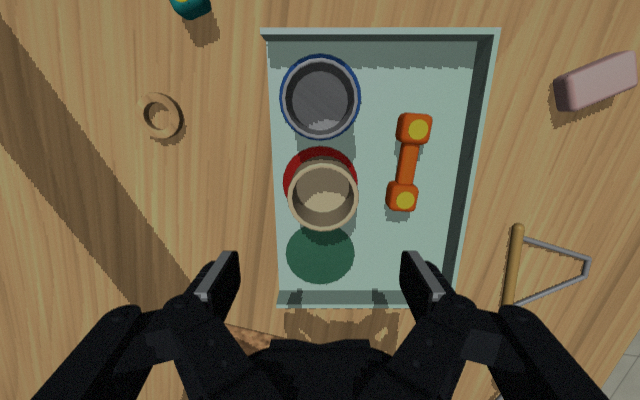

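Wrist view: ramekin rim (323,194) between fingers, green coaster fully bare at (320,254), rattle (408,165).

```bash
python3 -c "
from h import *
c=calibration('wrist');p=cv2.imread('pics/w2.png')[:,:,::-1].copy()
m=mask(p,(70,110,15),(92,255,255),(275,215,365,292));ct=big(m)[:,0];q=cast(c,ct,7)[:,:2].astype(np.float32)
print('green',cv2.minEnclosingCircle(q),cv2.fitEllipse(q))
print('ram',cast(c,(323,194),52).round(1),'cup',cast(c,(320,97),62).round(1))
yd=mask(p,(24,200,60),(34,255,255),(385,100,440,220));n,_,st,ce=cv2.connectedComponentsWithStats(yd);print([(s[4],cast(c,e,32)[0].round(1)) for s,e in zip(st[1:],ce[1:]) if s[4]>50])
"
```

```text
green ((516.70361328125, -116.11186981201172), 39.084251403808594) ((516.7867431640625, -118.00110626220703), (71.5328140258789, 78.62102508544922), 96.1209945678711)
ram [[505.4 -29.8  52. ]] cup [[489.1  51.1  62. ]]
[]
```

```bash
python3 -m handwheel '[[[1,1,25],[0,0,0]],[[1,1,55],[0,0,0]],[[1,1,85],[0,0,0]],[[1,1,115],[0,0,0]],[[1,1,130],[0,0,0]],[[1,1,137],[0,0,0]],[[1,1,137],[0,0,0]],[[1,1,137],[0,0,0]]]'; python3 -m handwheel '[[[0,0,0],[0,0,0]],[[0,0,0],[0,0,0]],[[0,0,0],[0,0,0]],[[0,0,0],[0,0,0]],[[0,0,0],[0,0,0]],[[0,0,0],[0,0,0]],[[0,0,0],[0,0,0]]]' 255 40
```

```text
time_s: 8.27
position: [504.5, -33.7, 13.8]
ee_rot: [0.646, 0.763, 0.0, 0.0]
contact_force: [0.1, 0.8, 0.2]
opening: 1.005
time_s: 8.85
position: [504.8, -33.5, 15.0]
ee_rot: [0.646, 0.764, 0.001, 0.002]
contact_force: [-1.3, -0.2, 6.1]
opening: 0.768
```

```bash
python3 -m handwheel '[[[0,0,-10],[0,0,0]],[[0,0,-25],[0,0,0]],[[0,0,-45],[0,0,0]],[[0,0,-65],[0,0,0]],[[0,0,-80],[0,0,0]],[[0,0,-80],[0,0,0]],[[0,0,-80],[0,0,0]],[[0,0,-80],[0,0,0]]]'; python3 -c "
from h import *
plan(528.5,-321.5,93,55)"
```

```text
time_s: 9.52
position: [503.5, -33.0, 92.7]
ee_rot: [0.646, 0.764, -0.0, -0.0]
contact_force: [-0.3, 0.1, -2.1]
opening: 0.768
t 9.5167 pos [503.5 -33.   92.7] open 0.768 F [-0.3  0.1 -2.1]
shift [-288.6  -23.3   -0.4] turn [-0.001 -0.001 -0.793] rows 6.9
```

```bash
python3 -m handwheel '[[[-20,-1,0],[0,0,-0.05]],[[-50,-4,0],[0,0,-0.14]],[[-86,-7,0],[0,0,-0.24]],[[-122,-10,0],[0,0,-0.34]],[[-158,-13,0],[0,0,-0.44]],[[-194,-16,0],[0,0,-0.54]],[[-230,-19,0],[0,0,-0.64]],[[-262,-21,0],[0,0,-0.73]],[[-282,-23,0],[0,0,-0.78]],[[-289,-23,0],[0,0,-0.793]]]'; python3 -m handwheel '[[[0,0,10],[0,0,0]],[[0,0,30],[0,0,0]],[[0,0,50],[0,0,0]],[[0,0,65],[0,0,0]],[[0,0,73],[0,0,0]],[[0,0,76],[0,0,0]],[[0,0,76],[0,0,0]],[[0,0,76],[0,0,0]]]'
```

```text
time_s: 10.35
position: [528.6, -324.9, 91.5]
ee_rot: [0.301, 0.954, 0.0, -0.001]
contact_force: [-0.2, 0.3, -2.0]
opening: 0.767
time_s: 11.02
position: [529.6, -321.7, 17.9]
ee_rot: [0.301, 0.954, -0.0, 0.0]
contact_force: [0.8, 0.2, -1.9]
opening: 0.765
```

```bash
python3 -m handwheel '[[[0,0,3],[0,0,0]],[[0,0,5],[0,0,0]],[[0,0,5],[0,0,0]]]'; python3 -m handwheel '[[[0,0,1],[0,0,0]],[[0,0,1],[0,0,0]]]';python3 -m handwheel '[[[0,0,1],[0,0,0]],[[0,0,1],[0,0,0]]]'
```

```text
time_s: 11.27
position: [529.3, -321.9, 12.4]
ee_rot: [0.301, 0.954, -0.0, 0.0]
contact_force: [0.2, -0.2, -1.6]
opening: 0.77
time_s: 11.43
position: [529.3, -322.0, 11.4]
ee_rot: [0.301, 0.954, -0.0, 0.0]
contact_force: [-0.5, 0.2, -2.1]
opening: 0.771
time_s: 11.6
position: [529.4, -322.0, 11.1]
ee_rot: [0.301, 0.954, -0.0, 0.0]
contact_force: [-1.7, 1.1, 3.9]
opening: 0.765
```

```bash
python3 -m handwheel '[[[0,0,0],[0,0,0]],[[0,0,0],[0,0,0]],[[0,0,0],[0,0,0]],[[0,0,0],[0,0,0]],[[0,0,0],[0,0,0]]]' 0; python3 -m handwheel '[[[0,0,-10],[0,0,0]],[[0,0,-30],[0,0,0]],[[0,0,-60],[0,0,0]],[[0,0,-95],[0,0,0]],[[0,0,-125],[0,0,0]],[[0,0,-138],[0,0,0]],[[0,0,-138],[0,0,0]],[[0,0,-138],[0,0,0]],[[0,0,-138],[0,0,0]]]'; python3 -c "
from h import *
plan(488,49,150,9.6)"
```

```text
time_s: 12.02
position: [529.3, -322.0, 10.3]
ee_rot: [0.301, 0.954, -0.0, 0.0]
contact_force: [-0.7, -0.1, -1.0]
opening: 1.0
time_s: 12.77
position: [528.8, -321.6, 147.3]
ee_rot: [0.301, 0.954, 0.0, -0.001]
contact_force: [0.4, 1.0, 0.5]
opening: 1.0
t 12.7667 pos [ 528.8 -321.6  147.3] open 1.0 F [0.4 1.  0.5]
shift [246.  280.1  -2.1] turn [-0.001 -0.002  0.792] rows 8.9
```

```bash
python3 -m handwheel '[[[22,25,0],[0,0,0.07]],[[48,55,0],[0,0,0.16]],[[74,85,0],[0,0,0.25]],[[100,115,0],[0,0,0.34]],[[126,145,-1],[0,0,0.43]],[[152,175,-1],[0,0,0.52]],[[178,205,-2],[0,0,0.61]],[[204,233,-2],[0,0,0.69]],[[229,262,-2],[0,0,0.76]],[[246,280,-2],[0,0,0.793]]]'; python3 -m handwheel '[[[0,0,0],[0,0,0]],[[0,0,0],[0,0,0]],[[0,0,0],[0,0,0]],[[0,0,0],[0,0,0]]]'; python3 -c "
from h import *
p,d=capture('wrist');cv2.imwrite('pics/w3.png',p[:,:,::-1])
c=calibration('wrist');p2,d=capture('top');cv2.imwrite('pics/t3.png',p2[60:240,120:540,::-1])
plan(488.3,49.5,18,9.6)
m=mask(p,(0,170,30),(8,255,255),(200,180,420,320));ct=big(m)[:,0];q=cast(c,ct,7)[:,:2].astype(np.float32)
print('red',cv2.minEnclosingCircle(q),cv2.fitEllipse(q))
m=mask(p,(70,110,10),(92,255,255),(200,250,420,399));ct=big(m)[:,0];q=cast(c,ct,7)[:,:2].astype(np.float32)
print('green',cv2.minEnclosingCircle(q),cv2.fitEllipse(q))
"
```

```text
time_s: 13.6
position: [486.9, 51.5, 149.1]
ee_rot: [0.646, 0.763, -0.001, -0.001]
contact_force: [0.7, -0.3, -0.2]
opening: 1.0
time_s: 13.93
position: [488.5, 47.5, 149.8]
ee_rot: [0.646, 0.763, -0.0, -0.0]
contact_force: [-0.2, -0.0, -0.3]
opening: 1.0
t 14.0333 pos [488.5  47.5 150. ] open 0.999 F [0.6 0.1 0.6]
shift [  2.    0.2 132. ] turn [-0.001 -0.    -0.002] rows 3.2
red ((502.76043701171875, -32.38269805908203), 39.29606246948242) ((503.1600341796875, -34.9620246887207), (69.88592529296875, 79.50543975830078), 98.48552703857422)
green ((516.7606811523438, -115.9074478149414), 39.317604064941406) ((516.53759765625, -115.8908462524414), (76.45616149902344, 76.73743438720703), 49.21844482421875)
```

View pics/w3.png

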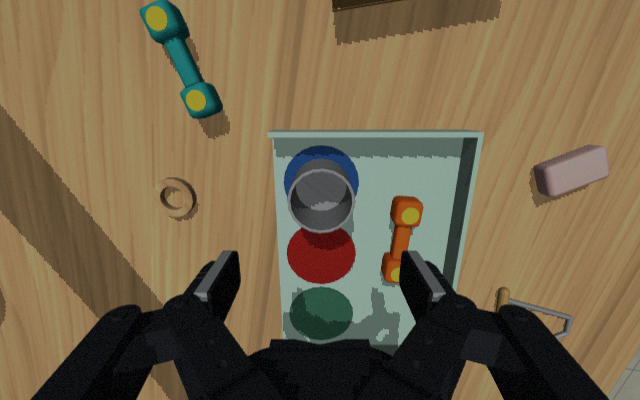

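View pics/t3.png

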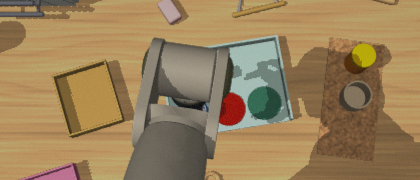

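Both stand on the mat; red (321,253) and green (321,314) coasters are bare, and the rattle is undisturbed. Now the cup.

```bash
python3 -m handwheel '[[[2,0,25],[0,0,0]],[[2,0,55],[0,0,0]],[[2,0,85],[0,0,0]],[[2,0,112],[0,0,0]],[[2,0,127],[0,0,0]],[[2,0,132],[0,0,0]],[[2,0,132],[0,0,0]],[[2,0,132],[0,0,0]]]'; python3 -m handwheel '[[[0,0,0],[0,0,0]],[[0,0,0],[0,0,0]],[[0,0,0],[0,0,0]],[[0,0,0],[0,0,0]],[[0,0,0],[0,0,0]],[[0,0,0],[0,0,0]],[[0,0,0],[0,0,0]]]' 255 40;  python3 -m handwheel '[[[0,0,-10],[0,0,0]],[[0,0,-25],[0,0,0]],[[0,0,-45],[0,0,0]],[[0,0,-65],[0,0,0]],[[0,0,-80],[0,0,0]],[[0,0,-80],[0,0,0]],[[0,0,-80],[0,0,0]],[[0,0,-80],[0,0,0]]]'; python3 -c "
from h import *
plan(441.2,-310,98,55)"
```

```text
time_s: 14.7
position: [488.6, 50.1, 19.0]
ee_rot: [0.646, 0.763, 0.0, 0.0]
contact_force: [0.2, 0.8, 0.3]
opening: 0.999
time_s: 15.28
position: [488.6, 50.3, 19.7]
ee_rot: [0.646, 0.764, 0.001, 0.001]
contact_force: [-0.9, -1.7, 7.7]
opening: 0.703
time_s: 15.95
position: [487.6, 50.5, 97.8]
ee_rot: [0.646, 0.764, -0.0, -0.0]
contact_force: [0.4, 0.1, -0.5]
opening: 0.7
t 15.95 pos [487.6  50.5  97.8] open 0.7 F [ 0.4  0.1 -0.5]
shift [-3.478e+02 -1.057e+02 -2.000e-01] turn [-0.001 -0.001 -0.793] rows 8.7
```

```bash
python3 -m handwheel '[[[-20,-6,0],[0,0,-0.05]],[[-50,-15,0],[0,0,-0.12]],[[-84,-26,0],[0,0,-0.2]],[[-120,-37,0],[0,0,-0.28]],[[-156,-48,0],[0,0,-0.36]],[[-192,-58,0],[0,0,-0.44]],[[-228,-69,0],[0,0,-0.52]],[[-264,-80,0],[0,0,-0.6]],[[-300,-91,0],[0,0,-0.68]],[[-328,-100,0],[0,0,-0.75]]]'; python3 -m handwheel '[[[-16,-16,0],[0,0,-0.043]],[[-16,-16,0],[0,0,-0.043]],[[-16,-16,0],[0,0,-0.043]]]'; python3 -c "
from h import *
plan(441.2,-310,20,55)"
```

```text
time_s: 16.78
position: [443.0, -292.1, 97.1]
ee_rot: [0.32, 0.947, 0.0, -0.001]
contact_force: [0.3, -0.2, -1.1]
opening: 0.707
time_s: 17.03
position: [446.3, -312.4, 97.0]
ee_rot: [0.302, 0.953, 0.001, -0.001]
contact_force: [1.0, -0.4, -0.8]
opening: 0.703
t 17.0333 pos [ 446.3 -312.4   97. ] open 0.703 F [ 1.  -0.4 -0.8]
shift [ 5.4 -1.1 77. ] turn [ 0.001 -0.002 -0.002] rows 1.9
```

```bash
python3 -m handwheel '[[[3,0,15],[0,0,0]],[[5,-1,35],[0,0,0]],[[5,-1,53],[0,0,0]],[[5,-1,66],[0,0,0]],[[5,-1,74],[0,0,0]],[[5,-1,78],[0,0,0]],[[5,-1,78],[0,0,0]],[[5,-1,78],[0,0,0]]]'; python3 -m handwheel '[[[0,0,1],[0,0,0]],[[0,0,1],[0,0,0]]]';python3 -m handwheel '[[[0,0,1],[0,0,0]],[[0,0,1],[0,0,0]]]';python3 -m handwheel '[[[0,0,1],[0,0,0]],[[0,0,1],[0,0,0]]]'
```

```text
time_s: 17.7
position: [442.5, -309.7, 20.7]
ee_rot: [0.301, 0.954, -0.0, 0.0]
contact_force: [0.3, -0.3, -1.3]
opening: 0.705
time_s: 17.87
position: [442.5, -310.1, 19.9]
ee_rot: [0.301, 0.954, -0.0, 0.0]
contact_force: [0.6, -0.8, -0.1]
opening: 0.705
time_s: 18.03
position: [442.3, -310.0, 18.5]
ee_rot: [0.301, 0.954, -0.0, 0.0]
contact_force: [-0.0, 0.6, -1.3]
opening: 0.699
time_s: 18.2
position: [442.2, -310.0, 17.3]
ee_rot: [0.301, 0.954, 0.0, -0.0]
contact_force: [-0.1, -0.3, -1.4]
opening: 0.702
```

```bash
python3 -m handwheel '[[[0,0,1],[0,0,0]],[[0,0,1],[0,0,0]]]';python3 -m handwheel '[[[0,0,1],[0,0,0]],[[0,0,1],[0,0,0]]]'
```

```text
time_s: 18.37
position: [442.2, -309.9, 16.2]
ee_rot: [0.301, 0.954, 0.0, -0.0]
contact_force: [0.7, 0.0, -0.3]
opening: 0.705
time_s: 18.53
position: [442.3, -310.0, 15.8]
ee_rot: [0.301, 0.954, -0.0, 0.0]
contact_force: [-1.2, 0.6, 4.7]
opening: 0.705
```

```bash
python3 -m handwheel '[[[0,0,0],[0,0,0]],[[0,0,0],[0,0,0]],[[0,0,0],[0,0,0]],[[0,0,0],[0,0,0]],[[0,0,0],[0,0,0]]]' 0; python3 -m handwheel '[[[0,0,-10],[0,0,0]],[[0,0,-30],[0,0,0]],[[0,0,-60],[0,0,0]],[[0,0,-95],[0,0,0]],[[0,0,-125],[0,0,0]],[[0,0,-135],[0,0,0]],[[0,0,-135],[0,0,0]],[[0,0,-135],[0,0,0]],[[0,0,-135],[0,0,0]]]'; python3 -c "
from h import *
plan(584.5,-40,150,5)"
```

```text
time_s: 18.95
position: [442.2, -310.0, 15.3]
ee_rot: [0.301, 0.954, 0.0, -0.0]
contact_force: [0.3, -0.3, -0.4]
opening: 0.999
time_s: 19.7
position: [441.8, -309.5, 149.4]
ee_rot: [0.301, 0.954, 0.001, -0.001]
contact_force: [-0.0, 0.2, -0.2]
opening: 1.002
t 19.7 pos [ 441.8 -309.5  149.4] open 1.002 F [-0.   0.2 -0.2]
shift [ 37.7 302.6  -0.4] turn [-0.    -0.002  0.873] rows 7.3
```

```bash
python3 -m handwheel '[[[3,22,0],[0,0,0.06]],[[7,55,0],[0,0,0.16]],[[11,90,0],[0,0,0.27]],[[16,126,0],[0,0,0.38]],[[20,162,0],[0,0,0.49]],[[25,198,0],[0,0,0.6]],[[29,234,0],[0,0,0.7]],[[33,268,0],[0,0,0.79]],[[36,293,0],[0,0,0.85]],[[38,303,0],[0,0,0.873]]]' 135; python3 -m handwheel '[[[0,0,0],[0,0,0]],[[0,0,0],[0,0,0]],[[0,0,0],[0,0,0]],[[0,0,0],[0,0,0]]]'; python3 -c "
from h import *
c=calibration('wrist');p,d=capture('wrist');cv2.imwrite('pics/w4.png',p[:,:,::-1])
p2,d=capture('top');cv2.imwrite('pics/t4.png',p2[60:240,120:540,::-1])
plan(584.5,5,150,5)
print(c['eye'])
m=mask(p,(3,190,30),(35,255,255));ct=big(m)[:,0];q=cast(c,ct,18)[:,:2].astype(np.float32);r=cv2.minAreaRect(q);print('rat',r,cv2.contourArea(ct))
for n,lo,hi in (('blue',(104,120,20),(116,255,255)),('red',(0,170,30),(2,255,255)),('green',(70,110,10),(92,255,255))):
  m=mask(p,lo,hi);ct=big(m)[:,0];q=cast(c,ct,7)[:,:2].astype(np.float32);print(n,cv2.minEnclosingCircle(q))
"
```

```text
time_s: 20.53
position: [585.4, -36.7, 148.6]
ee_rot: [0.676, 0.737, -0.0, -0.001]
contact_force: [0.3, 0.3, -0.1]
opening: 0.471
time_s: 20.87
position: [584.4, -41.0, 150.0]
ee_rot: [0.676, 0.737, -0.0, -0.0]
contact_force: [-0.2, 0.3, 0.5]
opening: 0.474
t 20.9667 pos [584.6 -40.9 150.2] open 0.472 F [-0.2 -0.  -0.8]
shift [45.7  3.8  0.2] turn [-0.    -0.    -0.001] rows 1.1
[577.55104393  37.81422309 293.31207289]
rat ((584.0938110351562, 4.798824310302734), (27.50760269165039, 97.5552978515625), 5.193045139312744) 2132.5
blue ((488.7051086425781, 51.6497802734375), 39.53723907470703)
red ((502.91314697265625, -32.100311279296875), 39.18925857543945)
green ((516.7689819335938, -115.86964416503906), 39.1175651550293)
```

View pics/w4.png

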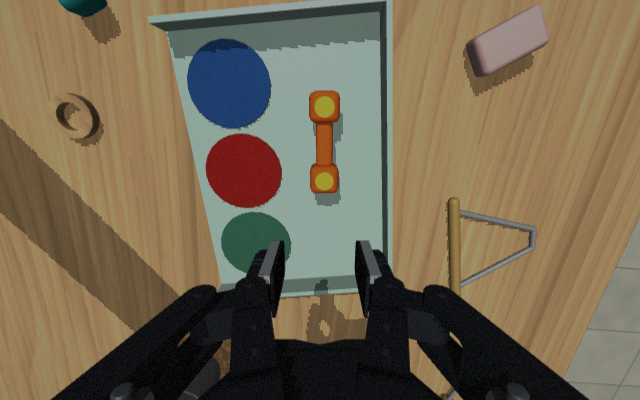

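View pics/t4.png

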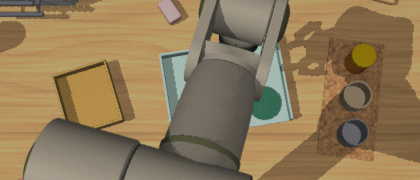

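Wrist view: the rattle (324,143) measures 97.6×27.5 mm, centred at (584,5), yaw 5.2°, and hasn't been moved. All three stand on the mat in the top view. Next, grasp the bar.

```bash
python3 -m handwheel '[[[15,1,0],[0,0,0]],[[35,3,0],[0,0,0]],[[45.5,4,0],[0,0,0]],[[45.5,4,25],[0,0,0]],[[45.5,4,55],[0,0,0]],[[45.5,4,85],[0,0,0]],[[45.5,4,110],[0,0,0]],[[45.5,4,120],[0,0,0]],[[45.5,4,120],[0,0,0]],[[45.5,4,120],[0,0,0]]]'; python3 -c "
from h import *
plan(584.3,4.9,8,5.2)"
```

```text
time_s: 21.8
position: [585.4, 5.4, 31.1]
ee_rot: [0.676, 0.737, 0.0, 0.0]
contact_force: [0.1, -0.7, 0.5]
opening: 0.468
t 21.8 pos [585.4   5.4  31.1] open 0.468 F [ 0.1 -0.7  0.5]
shift [-0.4 -1.2 23.1] turn [ 0.001  0.    -0.004] rows 0.6
```

```bash
python3 -m handwheel '[[[0,-0.5,8],[0,0,0]],[[0,-0.5,16],[0,0,0]],[[0,-0.5,21],[0,0,0]],[[0,-0.5,23],[0,0,0]],[[0,-0.5,23],[0,0,0]],[[0,-0.5,23],[0,0,0]]]'; python3 -m handwheel '[[[0,0,0],[0,0,0]],[[0,0,0],[0,0,0]],[[0,0,0],[0,0,0]],[[0,0,0],[0,0,0]],[[0,0,0],[0,0,0]],[[0,0,0],[0,0,0]],[[0,0,0],[0,0,0]]]' 255 30
```

```text
time_s: 22.3
position: [584.5, 5.7, 7.4]
ee_rot: [0.676, 0.737, 0.0, 0.0]
contact_force: [-0.5, -0.5, 0.8]
opening: 0.472
time_s: 22.88
position: [584.7, 5.6, 7.7]
ee_rot: [0.676, 0.737, 0.0, 0.0]
contact_force: [-0.8, 1.6, 5.7]
opening: 0.178
```

```bash
python3 -m handwheel '[[[0,0,-8],[0,0,0]],[[0,0,-22],[0,0,0]],[[0,0,-42],[0,0,0]],[[0,0,-65],[0,0,0]],[[0,0,-85],[0,0,0]],[[0,0,-95],[0,0,0]],[[0,0,-95],[0,0,0]],[[0,0,-95],[0,0,0]],[[0,0,-95],[0,0,0]]]'; python3 -c "
from h import *
p,d=capture('wrist');cv2.imwrite('pics/w5.png',p[:,:,::-1])
plan(521,289,102,18.4)"
```

```text
time_s: 23.63
position: [583.8, 5.8, 101.0]
ee_rot: [0.676, 0.737, -0.001, -0.001]
contact_force: [-0.5, -0.5, -0.8]
opening: 0.177
t 23.6833 pos [583.7   5.8 100.9] open 0.178 F [ 0.3  0.3 -0.2]
shift [287.6 -37.9  -0.8] turn [-0.002 -0.001 -0.234] rows 7.0
```

View pics/w5.png

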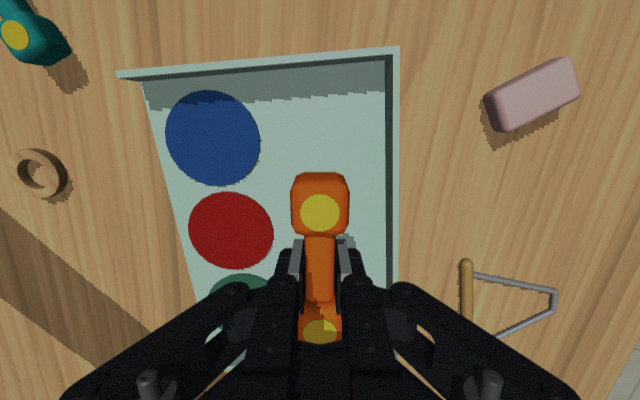

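The rattle is held level and straight by its bar (320,260), both ends visible. On to the basket.

```bash
python3 -m handwheel '[[[15,-2,0],[0,0,-0.01]],[[42,-5,0],[0,0,-0.03]],[[76,-10,0],[0,0,-0.06]],[[112,-15,0],[0,0,-0.09]],[[148,-20,0],[0,0,-0.12]],[[184,-24,0],[0,0,-0.15]],[[220,-29,0],[0,0,-0.18]],[[252,-33,0],[0,0,-0.21]],[[276,-36,0],[0,0,-0.225]],[[288,-38,0],[0,0,-0.234]]]'; python3 -m handwheel '[[[0,0,0],[0,0,0]],[[0,0,0],[0,0,0]],[[0,0,0],[0,0,0]],[[0,0,0],[0,0,0]]]'; python3 -c "
from h import *
c=calibration('wrist');p,d=capture('wrist');cv2.imwrite('pics/w6.png',p[:,:,::-1])
p,d=capture('side');cv2.imwrite('pics/s6.png',cv2.resize(p[100:300,180:460,::-1],(700,500)))
plan(521,289,30,18.4)
print(c)"
```

```text
time_s: 24.52
position: [519.7, 292.5, 101.5]
ee_rot: [0.583, 0.812, -0.0, -0.001]
contact_force: [-0.2, 0.5, -0.3]
opening: 0.177
time_s: 24.85
position: [521.9, 288.1, 102.2]
ee_rot: [0.586, 0.81, -0.0, -0.0]
contact_force: [0.5, -0.5, -1.1]
opening: 0.179
t 24.95 pos [522.  288.2 102.3] open 0.178 F [ 0.1  1.  -0.3]
shift [ 1.  -0.7 72.3] turn [-0.     0.    -0.002] rows 1.7
{'intrinsics': array([[277.87136653,   0.        , 319.43101295],
       [  0.        , 277.87136653, 198.80060288],
       [  0.        ,   0.        ,   1.        ]]), 'eye': array([496.89253864, 363.23166235, 245.52179343]), 'orientation': array([-0.15484549, -0.02446166,  0.15637519,  0.97517757])}
```

View pics/w6.png

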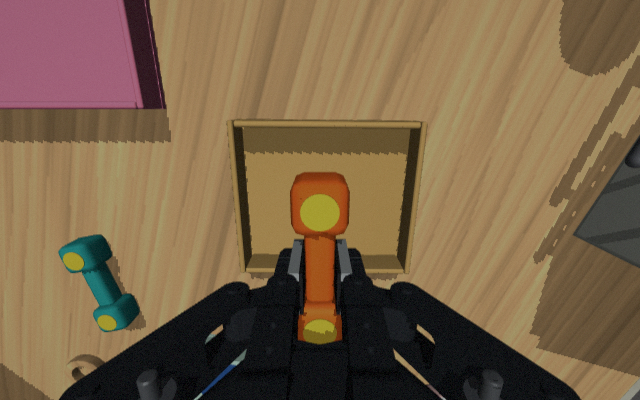

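View pics/s6.png

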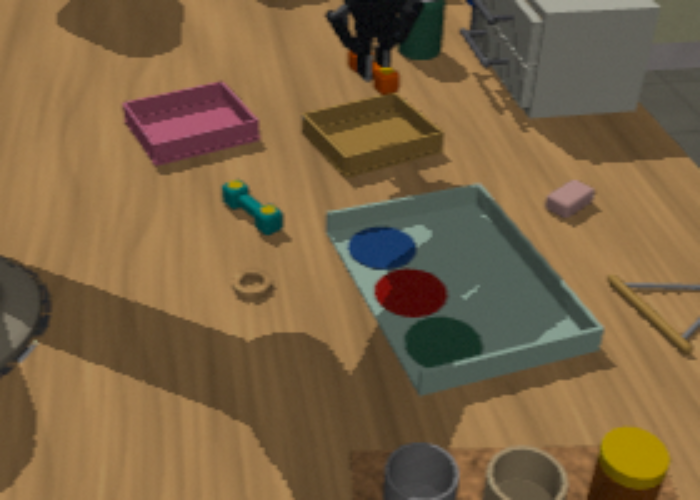

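```bash
python3 -c "
from h import *
c=calibration('wrist')
q=cast(c,[(231,121),(425,122),(410,273),(244,273)],32)[:,:2];print(q.round(1).tolist(),q.mean(0).round(1),[np.linalg.norm(q[i]-q[i-1]).round(0) for i in range(4)])
print(np.degrees(np.arctan2(*(q[1]-q[0])[::-1])))"
```

```text
[[437.3, 334.4], [574.2, 378.7], [616.3, 256.7], [476.7, 210.7]] [526.1 295.1] [np.float64(130.0), np.float64(144.0), np.float64(129.0), np.float64(147.0)]
17.936743286346065
```

```bash
python3 -m handwheel '[[[3,0,15],[0,0,0]],[[4,0,35],[0,0,0]],[[4,0,48],[0,0,0]],[[4,0,52],[0,0,0]],[[4,0,52],[0,0,0]],[[4,0,52],[0,0,0]]]'; python3 -c "
from h import *
p,d=capture('wrist');cv2.imwrite('pics/w7.png',p[:,:,::-1])
c=calibration('top');p,d=capture('top');cv2.imwrite('pics/t7.png',cv2.resize(p[100:220,140:280,::-1],(700,600),interpolation=cv2.INTER_CUBIC))
plan(523,292,30,18.2)"
```

```text
time_s: 25.45
position: [520.8, 292.9, 51.0]
ee_rot: [0.585, 0.811, 0.0, 0.0]
contact_force: [-0.6, -0.7, 0.3]
opening: 0.18
t 25.55 pos [520.9 293.1  51.4] open 0.177 F [0.1 0.7 0.8]
shift [-1.7  1.6 21.4] turn [ 0.002 -0.     0.003] rows 0.5
```

View pics/w7.png

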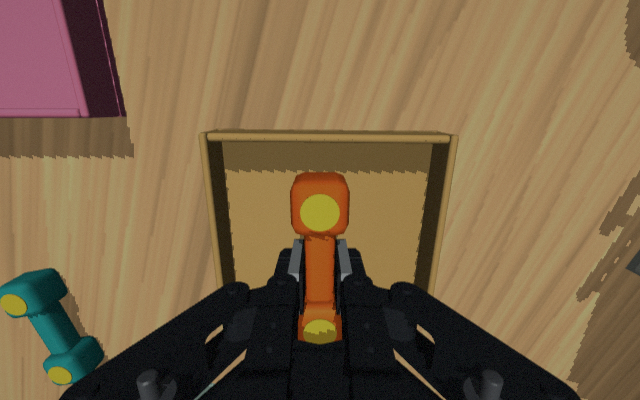

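View pics/t7.png

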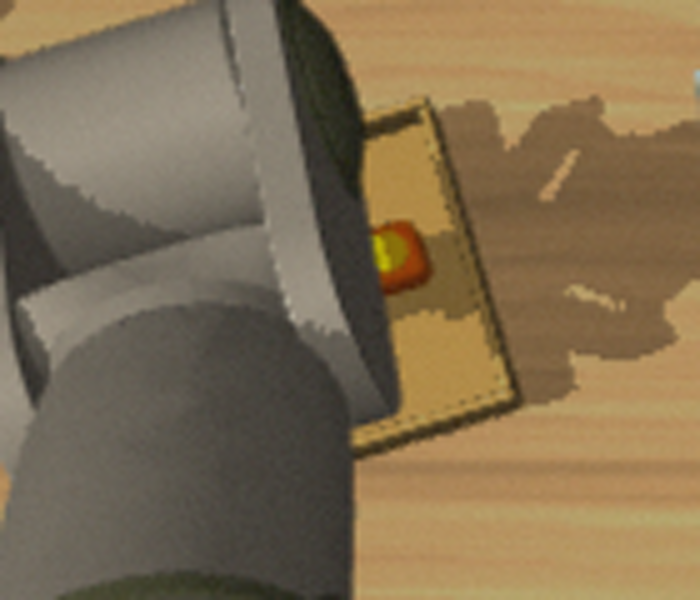

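```bash
python3 -c "
from h import *
c=calibration('wrist');s=state();Rc=R.from_quat(s['ee_rot'])
for uv,z in (((320,141),32),((320,131),32),((228,141),32),((433,141),32),((222,250),32),((437,250),32),((320,174),75),((320,212),75)):
  print(uv,Rc.inv().apply(cast(c,uv,z)[0]-s['position']).round(1))
ct=calibration('top')
q=cast(ct,[(140+431/5,100+95/5),(140+521/5,100+400/5)],32);print('right corners',q.round(1))
"
```

```text
(320, 141) [61.3  0.  19.4]
(320, 131) [66.9  0.  19.4]
(228, 141) [ 61.4 -53.   19.3]
(433, 141) [61.2 65.2 19.5]
(222, 250) [ -8.9 -64.2  19.3]
(437, 250) [-9.2 76.7 19.5]
(320, 174) [ 51.7  -0.1 -23.6]
(320, 212) [ 33.9  -0.1 -23.6]
right corners [[613.6 250.8  32. ]
 [470.5 205.4  32. ]]
```

Rattle ends have room (inner far wall at 61 mm against the rattle's 48 mm). Shift y by +4 and lower.

```bash
python3 -m handwheel '[[[1,3,8],[0,0,0]],[[1,4,20],[0,0,0]],[[1,4,31],[0,0,0]],[[1,4,38],[0,0,0]],[[1,4,40],[0,0,0]],[[1,4,40],[0,0,0]],[[1,4,40],[0,0,0]]]'; python3 -m handwheel '[[[0,0,1],[0,0,0]],[[0,0,1],[0,0,0]]]';python3 -m handwheel '[[[0,0,1],[0,0,0]],[[0,0,1],[0,0,0]]]'
```

```text
time_s: 26.13
position: [523.7, 295.3, 9.9]
ee_rot: [0.585, 0.811, -0.0, -0.0]
contact_force: [-0.7, 0.1, -0.2]
opening: 0.177
time_s: 26.3
position: [523.8, 295.3, 9.2]
ee_rot: [0.585, 0.811, 0.0, -0.0]
contact_force: [-0.9, -1.0, 0.4]
opening: 0.176
time_s: 26.47
position: [523.9, 295.4, 8.7]
ee_rot: [0.585, 0.811, 0.0, 0.0]
contact_force: [-0.9, -1.4, 2.7]
opening: 0.179
```

```bash
python3 -m handwheel '[[[0,0,0],[0,0,0]],[[0,0,0],[0,0,0]],[[0,0,0],[0,0,0]],[[0,0,0],[0,0,0]],[[0,0,0],[0,0,0]]]' 135; python3 -m handwheel '[[[0,0,-10],[0,0,0]],[[0,0,-30],[0,0,0]],[[0,0,-60],[0,0,0]],[[0,0,-95],[0,0,0]],[[0,0,-125],[0,0,0]],[[0,0,-140],[0,0,0]],[[0,0,-140],[0,0,0]],[[0,0,-140],[0,0,0]],[[0,0,-140],[0,0,0]]]'; python3 -c "
from h import *
p,d=capture('wrist');cv2.imwrite('pics/w8.png',p[:,:,::-1])
plan(442.3,-310,150,55)"
```

```text
time_s: 26.88
position: [523.8, 295.3, 8.3]
ee_rot: [0.585, 0.811, -0.0, -0.0]
contact_force: [0.2, 0.3, -0.1]
opening: 0.473
time_s: 27.63
position: [523.2, 295.1, 147.6]
ee_rot: [0.585, 0.811, -0.001, -0.0]
contact_force: [-0.1, -0.2, -1.7]
opening: 0.47
t 27.6833 pos [523.2 295.1 147.2] open 0.467 F [ 0.5 -0.2  0.4]
shift [-548.6 -267.6   -2.2] turn [-0.002 -0.001 -0.639] rows 14.6
```

View pics/w8.png

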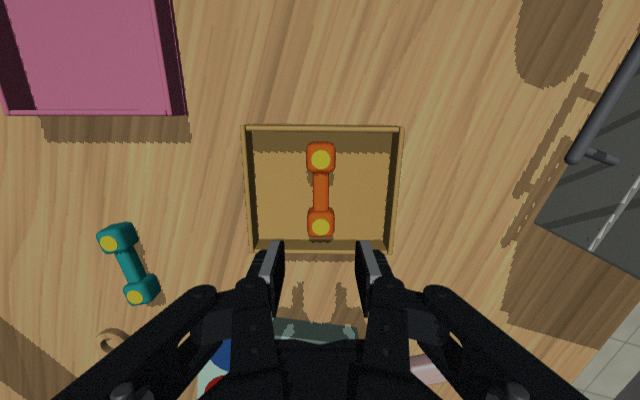

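The rattle lies flat inside the basket (321,190), clear of all walls; the turquoise one is untouched. Back to the mat for the cup.

```bash
python3 -m handwheel '[[[-20,-10,0],[0,0,-0.02]],[[-50,-24,0],[0,0,-0.06]],[[-86,-42,0],[0,0,-0.1]],[[-122,-60,0],[0,0,-0.14]],[[-158,-77,0],[0,0,-0.18]],[[-194,-95,0],[0,0,-0.22]],[[-230,-112,0],[0,0,-0.26]],[[-266,-130,0],[0,0,-0.3]],[[-302,-147,0],[0,0,-0.34]],[[-338,-165,0],[0,0,-0.38]]]' 0; python3 -c "
from h import *
plan(442.3,-310,150,55)"
```

```text
time_s: 28.52
position: [472.9, -79.1, 147.5]
ee_rot: [0.42, 0.907, 0.0, -0.001]
contact_force: [1.4, 0.6, 1.0]
opening: 0.998
t 28.5167 pos [472.9 -79.1 147.5] open 0.998 F [1.4 0.6 1. ]
shift [-156.4 -172.6   -2.7] turn [-0.001 -0.002 -0.257] rows 5.6
```

```bash
python3 -m handwheel '[[[-26,-29,0],[0,0,-0.05]],[[-52,-58,0],[0,0,-0.1]],[[-80,-88,0],[0,0,-0.15]],[[-106,-117,-1],[0,0,-0.2]],[[-132,-146,-2],[0,0,-0.235]],[[-149,-165,-2],[0,0,-0.25]],[[-156,-172,-2],[0,0,-0.257]],[[-156,-172,-2],[0,0,-0.257]],[[-156,-172,-2],[0,0,-0.257]],[[-156,-172,-2],[0,0,-0.257]]]' 0; python3 -c "
from h import *
p,d=capture('wrist');cv2.imwrite('pics/w9.png',p[:,:,::-1]);c=calibration('wrist');np.save('pics/w9e.npy',np.r_[c['eye'],c['orientation']])
p,d=capture('top');cv2.imwrite('pics/t9.png',p[:,:,::-1])
plan(442.3,-310,16,55)"
```

```text
time_s: 29.35
position: [443.2, -306.0, 150.0]
ee_rot: [0.301, 0.954, 0.001, -0.001]
contact_force: [0.2, -0.1, -0.3]
opening: 1.0
t 29.45 pos [ 443.3 -306.1  150.3] open 1.001 F [ 0.4 -0.2 -0.5]
shift [ -1.5  -3.8 134.3] turn [ 0.    -0.001 -0.   ] rows 3.2
```

View pics/w9.png

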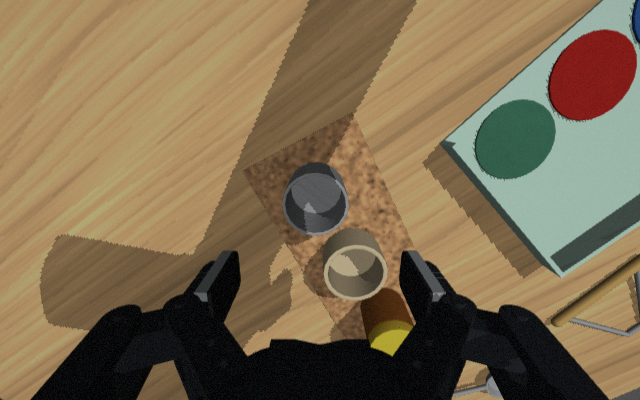

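View pics/t9.png

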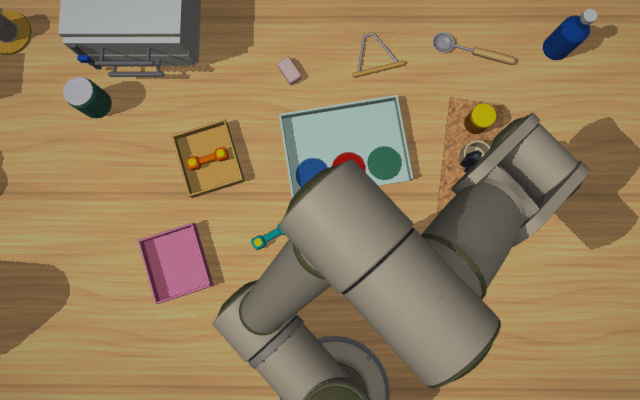

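```bash
python3 -c "
from h import *
e=np.load('pics/w9e.npy');c=calibration('wrist');c['eye']=e[:3];c['orientation']=e[3:]
q=cast(c,(316,204),58)[0];print('cup',q.round(1), 'ram',cast(c,(354.5,270),48)[0].round(1))
p=cv2.imread('pics/w9.png')[:,:,::-1].copy()
for n,lo,hi in (('red',(0,170,30),(4,255,255)),('green',(70,110,10),(92,255,255))):
  m=mask(p,lo,hi);ct=big(m)[:,0];q=cast(c,ct,7)[:,:2].astype(np.float32);print(n,cv2.minEnclosingCircle(q))
p=cv2.imread('pics/t9.png')[:,:,::-1].copy();c=calibration('top')
m=mask(p,(70,110,10),(92,255,255),(360,140,410,185));ct=big(m)[:,0];q=cast(c,ct,7)[:,:2].astype(np.float32);print('green top',cv2.minEnclosingCircle(q),cv2.contourArea(ct))
m=mask(p,(24,200,60),(34,255,255),(465,100,500,135));ct=big(m)[:,0];q=cast(c,ct,73)[:,:2].astype(np.float32);print('lid top',cv2.minEnclosingCircle(q))
"
```

```text
cup [ 442.9 -310.    58. ] ram [ 525.8 -321.    48. ]
red ((502.7455139160156, -32.873897552490234), 39.78315353393555)
green ((516.9833374023438, -116.6966552734375), 39.47660827636719)
green top ((516.4555053710938, -116.6487045288086), 38.32334899902344) 782.0
lid top ((612.0022583007812, -330.3797912597656), 28.189922332763672)
```

Coasters agree across wrist and top: green (516.7,-116.5), red (502.8,-32.6), blue (488.7,51.3). Cup at (442.9,-310), where I released it. Pick it up.

```bash
python3 -m handwheel '[[[-1,-3,25],[0,0,0]],[[-1,-3,55],[0,0,0]],[[-1,-3,85],[0,0,0]],[[-1,-3,112],[0,0,0]],[[-1,-3,128],[0,0,0]],[[-1,-3,134],[0,0,0]],[[-1,-3,134],[0,0,0]],[[-1,-3,134],[0,0,0]]]'; python3 -m handwheel '[[[0,0,0],[0,0,0]],[[0,0,0],[0,0,0]],[[0,0,0],[0,0,0]],[[0,0,0],[0,0,0]],[[0,0,0],[0,0,0]],[[0,0,0],[0,0,0]],[[0,0,0],[0,0,0]]]' 255 40;  python3 -m handwheel '[[[0,0,-10],[0,0,0]],[[0,0,-25],[0,0,0]],[[0,0,-45],[0,0,0]],[[0,0,-65],[0,0,0]],[[0,0,-80],[0,0,0]],[[0,0,-80],[0,0,0]],[[0,0,-80],[0,0,0]],[[0,0,-80],[0,0,0]]]'; python3 -c "
from h import *
plan(488.7,51.3,100,9.6)"
```

```text
time_s: 30.12
position: [442.7, -310.5, 17.2]
ee_rot: [0.301, 0.954, -0.0, 0.0]
contact_force: [-0.2, -0.8, -0.6]
opening: 1.002
time_s: 30.7
position: [442.6, -311.0, 17.9]
ee_rot: [0.302, 0.953, -0.001, 0.001]
contact_force: [-1.1, 1.7, 7.9]
opening: 0.699
time_s: 31.37
position: [441.8, -310.3, 95.8]
ee_rot: [0.302, 0.953, 0.0, -0.0]
contact_force: [0.7, 0.0, -1.2]
opening: 0.701
t 31.3667 pos [ 441.8 -310.3   95.8] open 0.701 F [ 0.7  0.  -1.2]
shift [169.6 322.8  -3.9] turn [-0.    -0.001  0.79 ] rows 8.7
```

```bash
python3 -m handwheel '[[[9,17,0],[0,0,0.04]],[[24,45,0],[0,0,0.11]],[[41,78,-1],[0,0,0.19]],[[58,111,-1],[0,0,0.27]],[[75,144,-2],[0,0,0.35]],[[92,177,-2],[0,0,0.43]],[[109,210,-3],[0,0,0.51]],[[127,243,-3],[0,0,0.59]],[[144,276,-4],[0,0,0.67]],[[159,303,-4],[0,0,0.74]]]'; python3 -c "
from h import *
plan(488.7,51.3,100,9.6)"
```

```text
time_s: 32.2
position: [485.8, 31.0, 99.5]
ee_rot: [0.627, 0.779, -0.0, -0.001]
contact_force: [0.4, -0.7, -1.0]
opening: 0.703
t 32.2 pos [485.8  31.   99.5] open 0.703 F [ 0.4 -0.7 -1. ]
shift [19.2  7.2 -0.5] turn [-0.002 -0.001  0.047] rows 0.5
```

```bash
python3 -m handwheel '[[[12,5,0],[0,0,0.03]],[[19,7,0],[0,0,0.047]],[[19,7,0],[0,0,0.047]],[[19,7,0],[0,0,0.047]],[[19,7,0],[0,0,0.047]]]'; python3 -c "
from h import *
plan(488.7,51.3,24,9.6)"
```

```text
time_s: 32.62
position: [488.8, 48.1, 99.8]
ee_rot: [0.644, 0.765, -0.0, -0.0]
contact_force: [-0.0, -0.3, -1.2]
opening: 0.7
t 32.6167 pos [488.8  48.1  99.8] open 0.7 F [-0.  -0.3 -1.2]
shift [ 3.1  0.5 75.8] turn [-0.001 -0.     0.003] rows 1.8
```

```bash
python3 -m handwheel '[[[3,0.5,15],[0,0,0]],[[3,0.5,35],[0,0,0]],[[3,0.5,52],[0,0,0]],[[3,0.5,65],[0,0,0]],[[3,0.5,72],[0,0,0]],[[3,0.5,75],[0,0,0]],[[3,0.5,75],[0,0,0]],[[3,0.5,75],[0,0,0]]]'; python3 -m handwheel '[[[0,0,1],[0,0,0]],[[0,0,1],[0,0,0]]]';python3 -m handwheel '[[[0,0,1],[0,0,0]],[[0,0,1],[0,0,0]]]';python3 -m handwheel '[[[0,0,1],[0,0,0]],[[0,0,1],[0,0,0]]]'
```

```text
time_s: 33.28
position: [489.4, 51.4, 25.8]
ee_rot: [0.644, 0.765, 0.0, 0.0]
contact_force: [-0.1, -0.1, -0.8]
opening: 0.704
time_s: 33.45
position: [489.3, 51.6, 24.9]
ee_rot: [0.644, 0.765, 0.0, 0.0]
contact_force: [-0.0, -0.1, -0.4]
opening: 0.706
time_s: 33.62
position: [489.1, 51.7, 23.5]
ee_rot: [0.644, 0.765, 0.0, 0.0]
contact_force: [0.5, -0.3, -0.8]
opening: 0.702
time_s: 33.78
position: [489.0, 51.8, 22.3]
ee_rot: [0.644, 0.765, -0.0, -0.0]
contact_force: [-0.7, -0.5, -1.7]
opening: 0.702
```

```bash
python3 -m handwheel '[[[0,-0.3,1],[0,0,0]],[[0,-0.3,1],[0,0,0]]]';python3 -m handwheel '[[[0,0,1],[0,0,0]],[[0,0,1],[0,0,0]]]'
```

```text
time_s: 33.95
position: [489.0, 51.8, 21.9]
ee_rot: [0.644, 0.765, 0.0, 0.0]
contact_force: [-2.0, 1.9, 6.2]
opening: 0.699
time_s: 34.12
position: [489.0, 51.8, 21.8]
ee_rot: [0.644, 0.765, 0.0, 0.001]
contact_force: [-4.4, 0.9, 18.6]
opening: 0.701
```

```bash
python3 -m handwheel '[[[0,0,-1.5],[0,0,0]],[[0,0,-1.5],[0,0,0]],[[0,0,-1.5],[0,0,0]]]'; python3 -m handwheel '[[[0,0,0],[0,0,0]],[[0,0,0],[0,0,0]],[[0,0,0],[0,0,0]],[[0,0,0],[0,0,0]],[[0,0,0],[0,0,0]]]' 0; python3 -m handwheel '[[[0,0,-10],[0,0,0]],[[0,0,-30],[0,0,0]],[[0,0,-60],[0,0,0]],[[0,0,-95],[0,0,0]],[[0,0,-120],[0,0,0]],[[0,0,-128],[0,0,0]],[[0,0,-128],[0,0,0]],[[0,0,-128],[0,0,0]],[[0,0,-128],[0,0,0]]]'; python3 -c "
from h import *
p,d=capture('wrist');cv2.imwrite('pics/w10.png',p[:,:,::-1])
plan(529,-321.8,150,55)"
```

```text
time_s: 34.37
position: [488.8, 51.8, 21.9]
ee_rot: [0.644, 0.765, 0.0, 0.0]
contact_force: [-0.2, 0.7, 4.4]
opening: 0.702
time_s: 34.78
position: [488.7, 51.7, 21.7]
ee_rot: [0.644, 0.765, -0.0, -0.0]
contact_force: [-0.7, 0.0, -1.2]
opening: 0.996
time_s: 35.53
position: [488.0, 51.8, 148.3]
ee_rot: [0.644, 0.765, -0.001, -0.001]
contact_force: [-0.2, 0.8, 0.0]
opening: 1.0
t 35.5833 pos [488.   51.7 148.3] open 1.001 F [-0.5 -0.1 -0.5]
shift [-375.1  -23.2   -2. ] turn [-0.002 -0.002 -0.789] rows 9.0
```

View pics/w10.png

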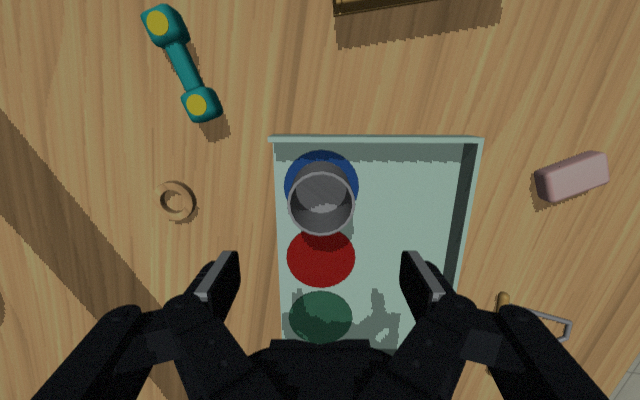

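Cup sits centred on blue (rim 321,204). Next the ramekin: it measured at about (526,-320.5), slightly off my earlier TCP.

```bash
python3 -m handwheel '[[[-22,-1,0],[0,0,-0.05]],[[-55,-3,0],[0,0,-0.12]],[[-93,-5,0],[0,0,-0.2]],[[-131,-7,0],[0,0,-0.28]],[[-169,-10,-1],[0,0,-0.36]],[[-207,-13,-1],[0,0,-0.44]],[[-245,-15,-1],[0,0,-0.52]],[[-283,-17,-2],[0,0,-0.6]],[[-320,-20,-2],[0,0,-0.68]],[[-350,-22,-2],[0,0,-0.74]]]'; python3 -c "
from h import *
plan(526.2,-320.5,150,55)"
```

```text
time_s: 36.42
position: [526.1, -299.5, 150.1]
ee_rot: [0.323, 0.947, 0.0, -0.001]
contact_force: [-0.5, 0.5, 0.6]
opening: 1.001
t 36.4167 pos [ 526.1 -299.5  150.1] open 1.001 F [-0.5  0.5  0.6]
shift [-12.9 -16.5   0.1] turn [-0.    -0.002 -0.046] rows 0.5
```

```bash
python3 -m handwheel '[[[-8,-10,0],[0,0,-0.03]],[[-13,-16,0],[0,0,-0.046]],[[-13,-16,0],[0,0,-0.046]],[[-13,-16,0],[0,0,-0.046]],[[-13,-16,0],[0,0,-0.046]],[[-13,-16,0],[0,0,-0.046]]]'; python3 -c "
from h import *
p,d=capture('wrist');cv2.imwrite('pics/w11.png',p[:,:,::-1]);c=calibration('wrist');np.save('pics/w11e.npy',np.r_[c['eye'],c['orientation']])
plan(526.2,-320.5,11,55)"
```

```text
time_s: 36.92
position: [527.1, -316.6, 151.6]
ee_rot: [0.302, 0.953, 0.0, -0.0]
contact_force: [-0.2, 0.4, -0.4]
opening: 1.0
t 36.9667 pos [ 527.2 -316.7  151.7] open 1.004 F [-0.1 -0.8  1.3]
shift [ -1.4  -3.7 140.7] turn [ 0.    -0.    -0.002] rows 3.4
```

View pics/w11.png

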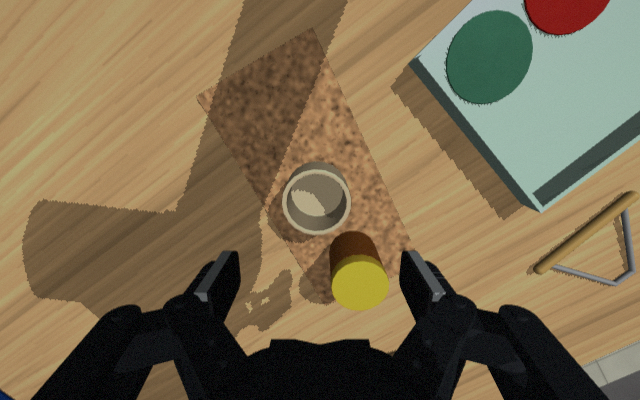

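```bash
python3 -c "
from h import *
e=np.load('pics/w11e.npy');c=calibration('wrist');c['eye']=e[:3];c['orientation']=e[3:]
s=state();Rc=R.from_quat(s['ee_rot'])
q=cast(c,(316.5,201.5),48)[0];print('ram',q.round(1),Rc.inv().apply(q-s['position']).round(1), 'lid',cast(c,(359.5,283),73)[0].round(1))
"
```

```text
ram [ 528.2 -321.4   48. ] [ -3.6  -3.2 103.7] lid [ 610. -330.   73.]
```

```bash
python3 -m handwheel '[[[-2.5,-3.5,25],[0,0,0]],[[-2.5,-3.5,55],[0,0,0]],[[-2.5,-3.5,85],[0,0,0]],[[-2.5,-3.5,115],[0,0,0]],[[-2.5,-3.5,133],[0,0,0]],[[-2.5,-3.5,140],[0,0,0]],[[-2.5,-3.5,140],[0,0,0]],[[-2.5,-3.5,140],[0,0,0]]]'; python3 -m handwheel '[[[0,0,0],[0,0,0]],[[0,0,0],[0,0,0]],[[0,0,0],[0,0,0]],[[0,0,0],[0,0,0]],[[0,0,0],[0,0,0]],[[0,0,0],[0,0,0]],[[0,0,0],[0,0,0]]]' 255 40;  python3 -m handwheel '[[[0,0,-10],[0,0,0]],[[0,0,-25],[0,0,0]],[[0,0,-45],[0,0,0]],[[0,0,-65],[0,0,0]],[[0,0,-80],[0,0,0]],[[0,0,-80],[0,0,0]],[[0,0,-80],[0,0,0]],[[0,0,-80],[0,0,0]]]'; python3 -c "
from h import *
p,d=capture('wrist');cv2.imwrite('pics/w12.png',p[:,:,::-1]);c=calibration('wrist');s=state();Rc=R.from_quat(s['ee_rot'])
np.save('pics/w12e.npy',np.r_[c['eye'],c['orientation'],s['position'],s['ee_rot']])
plan(502.8,-32.6,95,9.6)"
```

```text
time_s: 37.63
position: [527.6, -322.0, 12.8]
ee_rot: [0.302, 0.953, -0.0, 0.001]
contact_force: [-1.2, -0.6, -0.3]
opening: 0.997
time_s: 38.22
position: [527.8, -322.4, 14.0]
ee_rot: [0.302, 0.953, -0.001, 0.002]
contact_force: [-0.9, 1.2, 6.9]
opening: 0.765
time_s: 38.88
position: [526.7, -321.5, 91.2]
ee_rot: [0.302, 0.953, 0.0, -0.001]
contact_force: [-0.4, 0.7, -2.7]
opening: 0.765
t 38.9333 pos [ 526.6 -321.5   90.8] open 0.77 F [-0.1  0.1 -1.3]
shift [185.9 222.4  -3.8] turn [-0.001 -0.002  0.789] rows 7.0
```

View pics/w12.png

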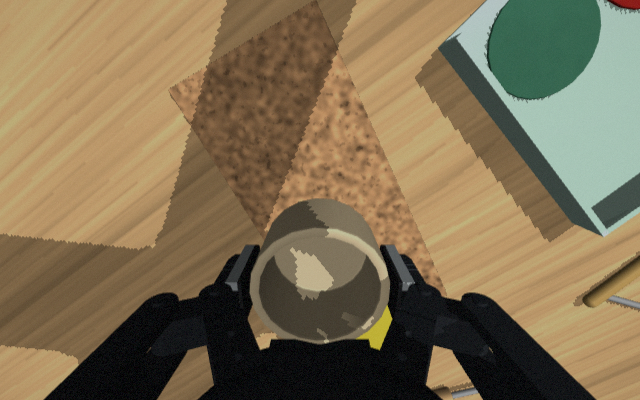

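```bash
python3 -c "
from h import *
e=np.load('pics/w12e.npy');c=calibration('wrist');c['eye']=e[:3];c['orientation']=e[3:7]
Rc=R.from_quat(e[10:])
for uv in ((320,229),(320,342),(250,285),(390,285)):
  q=cast(c,uv,e[9]+34)[0];print(uv,Rc.inv().apply(q-e[7:10]).round(1))
"
```

```text
(320, 229) [ 30.2  -0.1 -33.9]
(320, 342) [-30.9  -0.2 -34.1]
(250, 285) [  2.2 -32.4 -34. ]
(390, 285) [  2.1  32.1 -34. ]
```

Ramekin held centred (offset < 1 mm). To the red coaster.

```bash
python3 -m handwheel '[[[12,14,0],[0,0,0.05]],[[30,36,-1],[0,0,0.13]],[[53,63,-1],[0,0,0.22]],[[76,91,-2],[0,0,0.32]],[[99,119,-2],[0,0,0.42]],[[122,146,-3],[0,0,0.52]],[[145,174,-3],[0,0,0.62]],[[165,198,-4],[0,0,0.71]],[[180,215,-4],[0,0,0.77]],[[186,222,-4],[0,0,0.79]]]'; python3 -m handwheel '[[[0,0,0],[0,0,0]],[[0,0,0],[0,0,0]],[[0,0,0],[0,0,0]],[[0,0,0],[0,0,0]]]'; python3 -c "
from h import *
plan(502.8,-32.6,20,9.6)"
```

```text
time_s: 39.77
position: [501.7, -30.2, 95.1]
ee_rot: [0.646, 0.763, -0.0, -0.001]
contact_force: [-0.5, 0.5, -1.8]
opening: 0.768
time_s: 40.1
position: [503.0, -34.2, 95.6]
ee_rot: [0.646, 0.763, -0.0, -0.0]
contact_force: [0.1, -0.3, -2.1]
opening: 0.766
t 40.1 pos [503.  -34.2  95.6] open 0.766 F [ 0.1 -0.3 -2.1]
shift [ 1.7  0.1 75.6] turn [-0.    -0.    -0.001] rows 1.8
```

```bash
python3 -m handwheel '[[[1,0,15],[0,0,0]],[[1,0,35],[0,0,0]],[[1,0,52],[0,0,0]],[[1,0,65],[0,0,0]],[[1,0,72],[0,0,0]],[[1,0,75],[0,0,0]],[[1,0,75],[0,0,0]],[[1,0,75],[0,0,0]]]'; python3 -m handwheel '[[[0,0,1],[0,0,0]],[[0,0,1],[0,0,0]]]';python3 -m handwheel '[[[0,0,1],[0,0,0]],[[0,0,1],[0,0,0]]]';python3 -m handwheel '[[[0,0,1],[0,0,0]],[[0,0,1],[0,0,0]]]'
```

```text
time_s: 40.77
position: [503.1, -32.6, 21.3]
ee_rot: [0.646, 0.764, 0.0, 0.0]
contact_force: [-0.4, -0.1, -0.5]
opening: 0.769
time_s: 40.93
position: [503.0, -32.4, 20.4]
ee_rot: [0.646, 0.764, 0.0, 0.001]
contact_force: [0.3, -0.1, -2.3]
opening: 0.769
time_s: 41.1
position: [502.8, -32.3, 19.0]
ee_rot: [0.646, 0.764, 0.0, 0.0]
contact_force: [-0.2, 0.6, -1.3]
opening: 0.766
time_s: 41.27
position: [502.9, -32.2, 18.0]
ee_rot: [0.646, 0.764, 0.0, 0.0]
contact_force: [-0.9, 0.6, 0.6]
opening: 0.772
```

Just touching. Release and rise.

```bash
python3 -m handwheel '[[[0,0,0.5],[0,0,0]],[[0,0,0.5],[0,0,0]]]'; python3 -m handwheel '[[[0,0,0],[0,0,0]],[[0,0,0],[0,0,0]],[[0,0,0],[0,0,0]],[[0,0,0],[0,0,0]],[[0,0,0],[0,0,0]]]' 0; python3 -m handwheel '[[[0,0,-10],[0,0,0]],[[0,0,-30],[0,0,0]],[[0,0,-60],[0,0,0]],[[0,0,-95],[0,0,0]],[[0,0,-120],[0,0,0]],[[0,0,-132],[0,0,0]],[[0,0,-132],[0,0,0]],[[0,0,-132],[0,0,0]],[[0,0,-132],[0,0,0]]]'; python3 -c "
from h import *
p,d=capture('wrist');cv2.imwrite('pics/w13.png',p[:,:,::-1])
plan(612,-330.5,150,55)"
```

```text
time_s: 41.43
position: [502.9, -32.2, 18.0]
ee_rot: [0.646, 0.764, 0.0, 0.0]
contact_force: [-1.1, 0.7, 7.6]
opening: 0.766
time_s: 41.85
position: [502.8, -32.3, 17.3]
ee_rot: [0.646, 0.764, -0.0, -0.0]
contact_force: [-0.3, -0.9, -0.5]
opening: 0.996
time_s: 42.6
position: [502.1, -32.1, 148.1]
ee_rot: [0.646, 0.764, -0.0, -0.001]
contact_force: [0.3, 0.7, -0.8]
opening: 1.001
t 42.65 pos [502.1 -32.1 148. ] open 1.001 F [-0.1  0.6  0.2]
shift [-312.5   58.7   -2.6] turn [-0.002 -0.002 -0.793] rows 7.6
```

View pics/w13.png

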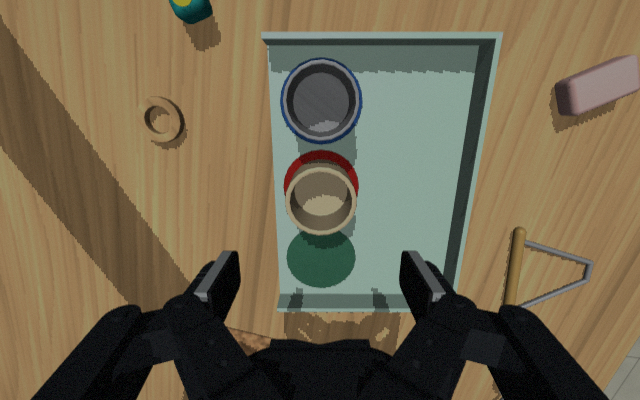

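Ramekin stands centred on red (321,198), cup on blue (321,100). Now the jar.

```bash
python3 -m handwheel '[[[-20,4,0],[0,0,-0.05]],[[-50,9,0],[0,0,-0.13]],[[-86,16,0],[0,0,-0.22]],[[-122,23,-1],[0,0,-0.32]],[[-158,30,-1],[0,0,-0.42]],[[-194,37,-2],[0,0,-0.52]],[[-230,44,-2],[0,0,-0.62]],[[-266,50,-2],[0,0,-0.71]],[[-296,56,-2],[0,0,-0.77]],[[-312,59,-2],[0,0,-0.793]]]'; python3 -m handwheel '[[[0,0,0],[0,0,0]],[[0,0,0],[0,0,0]],[[0,0,0],[0,0,0]],[[0,0,0],[0,0,0]]]'; python3 -c "
from h import *
p,d=capture('wrist');cv2.imwrite('pics/w14.png',p[:,:,::-1]);c=calibration('wrist')
plan(612,-330.5,19,55);s=state();Rc=R.from_quat(s['ee_rot'])
m=mask(p,(24,200,40),(34,255,255),(250,130,400,280));ct=big(m)[:,0];uv=np.array(cv2.fitEllipse(ct)[0]);print(uv,[Rc.inv().apply(cast(c,u,73)[0]-s['position']).round(1) for u in (uv,)])
"
```

```text
time_s: 43.48
position: [612.8, -333.4, 148.8]
ee_rot: [0.3, 0.954, 0.0, -0.001]
contact_force: [-0.4, 0.3, 0.4]
opening: 1.002
time_s: 43.82
position: [612.7, -328.9, 151.1]
ee_rot: [0.3, 0.954, 0.0, -0.0]
contact_force: [-0.4, 0.9, -0.4]
opening: 1.001
t 43.8667 pos [ 612.7 -328.9  151.4] open 0.999 F [ 0.7  0.5 -0.9]
shift [ -0.4  -1.7 132.4] turn [ 0.    -0.     0.001] rows 3.2Traceback (most recent call last):
  File "<string>", line 5, in <module>
    m=mask(p,(24,200,40),(34,255,255),(250,130,400,280));ct=big(m)[:,0];uv=np.array(cv2.fitEllipse(ct)[0]);print(uv,[Rc.inv().apply(cast(c,u,73)[0]-s['position']).round(1) for u in (uv,)])
                                                                                    ~~~~~~~~~~~~~~^^^^
cv2.error: OpenCV(4.12.0) /io/opencv/modules/imgproc/src/shapedescr.cpp:361: error: (-201:Incorrect size of input array) There should be at least 5 points to fit the ellipse in function 'fitEllipseNoDirect'
```

View pics/w14.png

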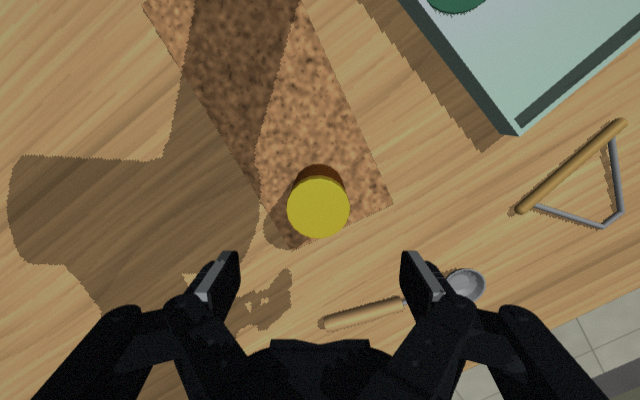

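```bash
python3 -c "
from h import *
c=calibration('wrist');s=state();Rc=R.from_quat(s['ee_rot'])
for uv,z in (((318.5,208),73),((330,318),8),((410,300),8)): print(Rc.inv().apply(cast(c,uv,z)[0]-s['position']).round(1),cast(c,uv,z)[0].round(1))
"
```

```text
[-0.9 -1.2 78.4] [ 612.8 -330.4   73. ]
[-171.8   12.6  143.3] [ 760.8 -417.     8. ]
[-144.9  110.8  143.4] [ 794.9 -321.1    8. ]
```

```bash
python3 -m handwheel '[[[-1,-1.5,25],[0,0,0]],[[-1,-1.5,55],[0,0,0]],[[-1,-1.5,85],[0,0,0]],[[-1,-1.5,112],[0,0,0]],[[-1,-1.5,126],[0,0,0]],[[-1,-1.5,131],[0,0,0]],[[-1,-1.5,131],[0,0,0]],[[-1,-1.5,131],[0,0,0]]]'; python3 -m handwheel '[[[0,0,0],[0,0,0]],[[0,0,0],[0,0,0]],[[0,0,0],[0,0,0]],[[0,0,0],[0,0,0]],[[0,0,0],[0,0,0]],[[0,0,0],[0,0,0]],[[0,0,0],[0,0,0]]]' 255 40;  python3 -m handwheel '[[[0,0,-10],[0,0,0]],[[0,0,-25],[0,0,0]],[[0,0,-45],[0,0,0]],[[0,0,-65],[0,0,0]],[[0,0,-80],[0,0,0]],[[0,0,-80],[0,0,0]],[[0,0,-80],[0,0,0]],[[0,0,-80],[0,0,0]]]'; python3 -c "
from h import *
plan(516.7,-116.6,102,9.6)
p,d=capture('wrist');cv2.imwrite('pics/w15.png',p[:,:,::-1]);c=calibration('wrist')
s=state();Rc=R.from_quat(s['ee_rot'])
h=cv2.cvtColor(p,cv2.COLOR_RGB2HSV);print(h[280,320])
m=mask(p,(24,150,40),(36,255,255),(200,150,440,360));ct=big(m)[:,0];q=np.array([Rc.inv().apply(x-s['position']) for x in cast(c,ct,s['position'][2]+50)]);print(q.min(0).round(1),q.max(0).round(1))
"
```

```text
time_s: 44.53
position: [613.3, -331.9, 21.6]
ee_rot: [0.3, 0.954, -0.0, 0.001]
contact_force: [-0.6, -0.8, 0.1]
opening: 0.999
time_s: 45.12
position: [613.3, -332.0, 21.7]
ee_rot: [0.301, 0.954, -0.0, 0.001]
contact_force: [0.2, 1.5, 7.1]
opening: 0.621
time_s: 45.78
position: [612.2, -331.6, 99.1]
ee_rot: [0.301, 0.954, 0.0, -0.001]
contact_force: [0.0, 0.8, -0.8]
opening: 0.624
t 45.7833 pos [ 612.2 -331.6   99.1] open 0.624 F [ 0.   0.8 -0.8]
shift [201.6 121.3  -2.4] turn [-0.001 -0.002  0.792] rows 6.3
[ 27 185 185]
[-15.9 -27.1 -50. ] [ 32.1  26.  -49.9]
```

View pics/w15.png

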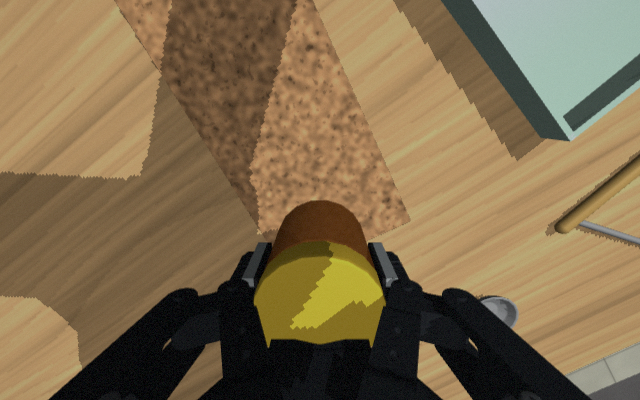

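```bash
python3 -m handwheel '[[[12,7,0],[0,0,0.05]],[[30,18,0],[0,0,0.13]],[[55,33,-1],[0,0,0.22]],[[80,48,-1],[0,0,0.32]],[[105,63,-1],[0,0,0.42]],[[130,78,-2],[0,0,0.52]],[[155,93,-2],[0,0,0.62]],[[180,108,-2],[0,0,0.71]],[[196,117,-2],[0,0,0.77]],[[201,121,-2],[0,0,0.792]]]'; python3 -m handwheel '[[[0,0,0],[0,0,0]],[[0,0,0],[0,0,0]],[[0,0,0],[0,0,0]],[[0,0,0],[0,0,0]]]'; python3 -c "
from h import *
plan(516.7,-117.2,27,9.6)"
```

```text
time_s: 46.67
position: [515.5, -114.8, 101.5]
ee_rot: [0.646, 0.763, -0.0, -0.002]
contact_force: [0.1, -0.1, -1.4]
opening: 0.623
time_s: 47.0
position: [517.7, -118.3, 102.0]
ee_rot: [0.645, 0.764, -0.0, -0.0]
contact_force: [-0.3, 0.1, -2.0]
opening: 0.622
t 47.0 pos [ 517.7 -118.3  102. ] open 0.622 F [-0.3  0.1 -2. ]
shift [ 1.2 -0.8 75. ] turn [-0. -0.  0.] rows 1.8
```

```bash
python3 -m handwheel '[[[0.5,-1,15],[0,0,0]],[[0.5,-1,35],[0,0,0]],[[0.5,-1,52],[0,0,0]],[[0.5,-1,65],[0,0,0]],[[0.5,-1,72],[0,0,0]],[[0.5,-1,74],[0,0,0]],[[0.5,-1,74],[0,0,0]],[[0.5,-1,74],[0,0,0]]]'; python3 -m handwheel '[[[0,0,1],[0,0,0]],[[0,0,1],[0,0,0]]]';python3 -m handwheel '[[[0,0,1],[0,0,0]],[[0,0,1],[0,0,0]]]'
```

```text
time_s: 47.67
position: [516.9, -117.6, 28.9]
ee_rot: [0.645, 0.764, 0.0, 0.001]
contact_force: [0.5, -1.1, -1.9]
opening: 0.622
time_s: 47.83
position: [516.7, -117.3, 27.9]
ee_rot: [0.645, 0.764, 0.0, 0.001]
contact_force: [-0.5, -0.7, -2.3]
opening: 0.623
time_s: 48.0
position: [516.5, -117.2, 26.5]
ee_rot: [0.645, 0.764, 0.0, 0.0]
contact_force: [-0.2, -0.1, -2.9]
opening: 0.622
```

```bash
python3 -m handwheel '[[[0,0,1],[0,0,0]],[[0,0,1],[0,0,0]]]';python3 -m handwheel '[[[0,0,0.6],[0,0,0]],[[0,0,0.6],[0,0,0]]]'
```

```text
time_s: 48.17
position: [516.6, -117.2, 25.7]
ee_rot: [0.645, 0.764, 0.0, 0.0]
contact_force: [-1.3, 0.2, 2.2]
opening: 0.623
time_s: 48.33
position: [516.6, -117.3, 25.7]
ee_rot: [0.645, 0.764, 0.0, 0.001]
contact_force: [-1.6, 1.3, 9.3]
opening: 0.62
```

Contact. Release, rise, and move clear for a final look.

```bash
python3 -m handwheel '[[[0,0,-0.5],[0,0,0]],[[0,0,-0.5],[0,0,0]]]'; python3 -m handwheel '[[[0,0,0],[0,0,0]],[[0,0,0],[0,0,0]],[[0,0,0],[0,0,0]],[[0,0,0],[0,0,0]],[[0,0,0],[0,0,0]]]' 0; python3 -m handwheel '[[[0,0,-10],[0,0,0]],[[0,0,-30],[0,0,0]],[[0,0,-60],[0,0,0]],[[0,0,-95],[0,0,0]],[[0,0,-120],[0,0,0]],[[0,0,-130],[0,0,0]],[[0,0,-130],[0,0,0]],[[0,0,-130],[0,0,0]]]'; python3 -m handwheel '[[[-30,0,0],[0,0,0]],[[-65,0,0],[0,0,0]],[[-100,-5,0],[0,0,0]],[[-135,-10,0],[0,0,0]],[[-170,-15,0],[0,0,0]],[[-205,-20,0],[0,0,0]],[[-235,-25,0],[0,0,0]],[[-250,-25,0],[0,0,0]],[[-250,-25,0],[0,0,0]],[[-250,-25,0],[0,0,0]]]'; python3 -c "
from h import *
for n in ('top','side'):
  p,d=capture(n);cv2.imwrite(f'pics/{n}16.png',p[:,:,::-1])
"
```

```text
time_s: 48.5
position: [516.6, -117.3, 25.7]
ee_rot: [0.645, 0.764, 0.0, 0.0]
contact_force: [-0.6, 0.6, 5.7]
opening: 0.623
time_s: 48.92
position: [516.4, -117.2, 25.1]
ee_rot: [0.645, 0.764, -0.0, -0.0]
contact_force: [0.8, -0.1, 0.0]
opening: 1.002
time_s: 49.58
position: [516.3, -117.2, 155.6]
ee_rot: [0.645, 0.764, 0.0, 0.0]
contact_force: [-0.5, 0.2, -1.5]
opening: 1.0
time_s: 50.42
position: [533.0, -367.8, 153.4]
ee_rot: [0.646, 0.764, 0.0, -0.002]
contact_force: [0.6, 0.7, 0.5]
opening: 1.001
```

View pics/top16.png

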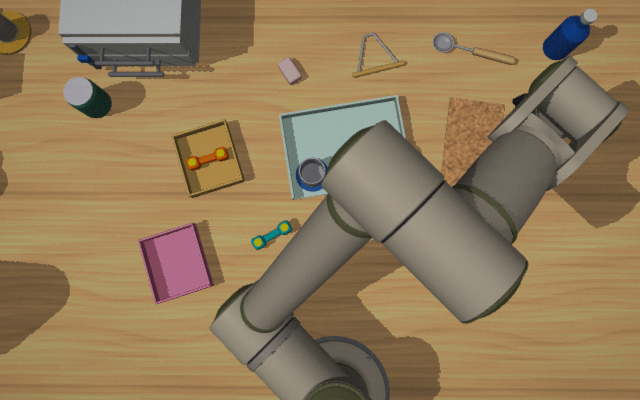

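View pics/side16.png

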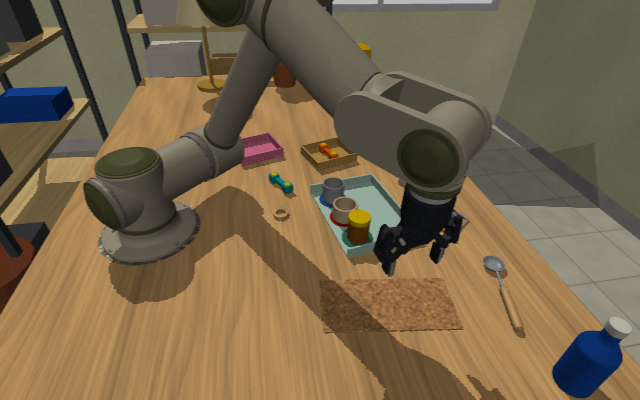

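```bash
python3 -m handwheel '[[[-7,-30,-5],[0,0,0]],[[-14,-64,-10],[0,0,0]],[[-21,-98,-15],[0,0,0]],[[-28,-132,-20],[0,0,0]],[[-35,-166,-25],[0,0,0]],[[-42,-200,-30],[0,0,0]],[[-50,-234,-35],[0,0,0]],[[-57,-260,-40],[0,0,0]],[[-57,-260,-40],[0,0,0]],[[-57,-260,-40],[0,0,0]]]'; python3 -c "
from h import *
p,d=capture('top');cv2.imwrite('pics/top17.png',p[:,:,::-1]);cv2.imwrite('pics/top17z.png',cv2.resize(p[140:200,290:415,::-1],(790,380),interpolation=cv2.INTER_CUBIC))
cv2.imwrite('pics/top17b.png',cv2.resize(p[110:210,160:290,::-1],(780,600),interpolation=cv2.INTER_CUBIC))
c=calibration('top')
m=mask(p,(24,180,80),(34,255,255),(370,140,410,180));q=cast(c,big(m)[:,0],77)[:,:2].astype(np.float32);print('lid',cv2.minEnclosingCircle(q))
yd=mask(p,(24,200,90),(34,255,255),(180,140,235,175));n,_,st,ce=cv2.connectedComponentsWithStats(yd);print([(s[4],cast(c,e,33)[0].round(1)) for s,e in zip(st[1:],ce[1:])])
"
```

```text
time_s: 51.35
position: [286.4, -467.0, 195.6]
ee_rot: [0.646, 0.764, 0.0, 0.0]
contact_force: [0.0, -0.0, 0.6]
opening: 1.002
lid ((515.3592529296875, -116.61056518554688), 27.511884689331055)
[(np.int32(41), array([533.9, 262.7,  33. ])), (np.int32(40), array([512.5, 326.8,  33. ]))]
```

View pics/top17z.png

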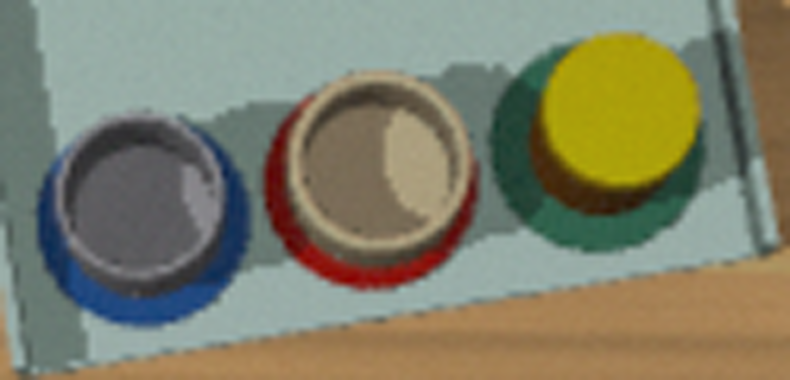

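View pics/top17b.png

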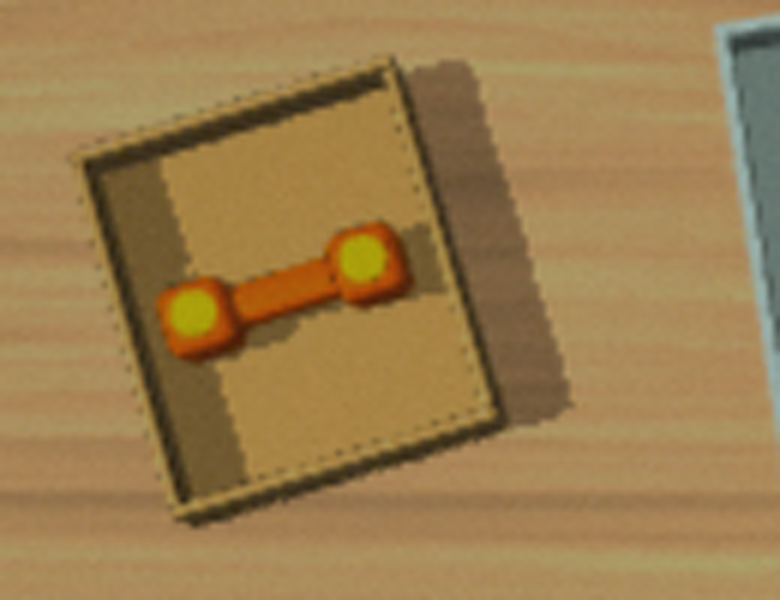

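```bash
python3 -c "
from h import *
c=calibration('top');f=lambda P:((proj(c,P)-[290,140])*6.32).round(1)
t=np.linspace(0,2*np.pi,361)
for n,(x,y),h,r in (('cup',(488.5,51.2),62,30),('ram',(502.7,-32.7),52,33),('jar',(516.7,-116.5),77,27.5)):
  for nm,z,rr in (('coaster',7,40),('rim',h,r)):
    q=f(np.c_[x+rr*np.cos(t),y+rr*np.sin(t),0*t+z]);print(n,nm,'u',q[:,0].min(),q[:,0].max(),'v',q[:,1].min(),q[:,1].max())
"
```

```text
cup coaster u 31.3 248.0 v 109.9 323.8
cup rim u 50.0 220.2 v 106.8 274.6
ram coaster u 258.7 475.5 v 72.8 286.3
ram rim u 279.2 464.9 v 65.6 248.3
jar coaster u 485.5 702.4 v 36.3 249.4
jar rim u 536.6 694.8 v 27.2 182.3
```

Final check: the rim centres lie within about 2 mm of the coaster centres. The rattle is flat in the basket, and the gripper is open and clear.

```bash
python3 -c "
from workcell import *
print(close_job(), state()['time_s'])"
```

```text
the job is handed in; nothing more can be done
the job is handed in; nothing more can be done
```

The job is done and handed in at about 51.5 s on the robot's clock. I moved the jar, ramekin and cup onto the cork mat. With all three standing there, I laid the orange rattle flat in the bamboo basket, then put the cup back on blue, the ramekin on red and the jar on green.

**Final checks:**
- **Placement:** all three stand upright, each within about 2 mm of its coaster's centre in the top view.
- **Rattle:** it lies flat in the basket, clear of the walls.
- **Look-alikes:** I never went near the turquoise rattle or the pink basket.
- **Gripper:** it is open and well away from everything.
- **Forces:** the largest force I read was 18.6 N, while setting the cup down.

**What disagreed:** the wrist and top cameras differed by about 3 mm on the coasters at first, because the top view was partly hidden. They agreed on the green coaster once it was clear. For the basket they differed by 5–6 mm, so I centred the rattle using the wrist view.

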